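# Put the desk supplies back in the stands that fit them

### The arm

A 6-joint arm with a two-finger parallel gripper is mounted at the origin on a cart in front of the work surface, level with it; the furniture and walls round the work are solid. World frame = base frame: x ahead of the robot, y to its left, z up, the work surface at z = 0. Lengths are in m, angles in rad, forces in N, time in s.
With the tool pointing down it reaches from about 0.425 to 0.95 m from the base axis. Payload 3.5 kg.
Tool frame: the origin (TCP) lies midway between the tips of the shut fingers; the grasp point (between the pads) lies 19 mm behind it; z points along the fingers, y is the direction in which the jaws open and shut (so a half turn about z gives the same grasp; the last joint's range is limited). The gripper opens to 85 mm and grips with 20 to 120 N. Pads are 22 mm wide; open, the fingers measure 114 mm over their backs; the gripper's body (76 mm by 85 mm) begins 54 mm behind the grasp point. The pads swing forward as they close: fully open they stand 13 mm farther back than shut.
Start: joints at [1.038, 0.286, 1.577, -0, 1.279, -0.15], TCP at [0.252, 0.626, 0.231] pointing down, gripper open.
Joint ranges: [-2.77, 2.77], [-0.9, 2.22], [0.21, 2.48], [-1.53, 4.67], [0.24, 2.81], [-2.84, 2.84]. Speed limits (rad/s): [2.79, 2.79, 3.14, 3.14, 3.14, 3.14].

### API

Orientations are given as a unit quaternion [x, y, z, w].
In Python, from plant import ctrl gives the robot as it stands. The module is installed in compiled form; this text tells all that it offers.
- The arm moves only by the tool play_rows, never from a script. Its argument "increments" is text: rows parted by semicolons, each of 4 numbers parted by spaces: the shift along the tool's x, y, z in m, then the turn about the tool's z in rad. In form: dx dy dz roll; .... A call has 1 to 5 rows; each row is the pose to reach, as a shift and turn from the pose commanded when the call began, along the tool's axes at that moment; what a row does not reach only later rows make up. A row lasts 1/8 s, in which the tool goes at most 62.5 mm and 10.7 degrees, less where a joint would pass 70% of its speed; a pose out of reach is approached as far as the arm can. A call with a gripper value outside its range is refused whole. "gripper" is the finger opening in m, from 0 to 0.0854, set as the call begins (left out, the last holds). The fingers move at their own pace and stop on an object; "newtons" is the grip in N (left out, the last holds). Time passes only in rows, so rows that repeat a pose let the fingers close. It gives the time, the measured TCP pose, the force and the opening at its end, in the units of the state.
- ctrl.get_state(): the state, without advancing time (a new reading comes with each control period).
- ctrl.read_camera(name): name is "scene" or "top" or "wrist"; returns the picture (400x640x3 uint8, red, green, blue); there is no depth.
- ctrl.camera_model(name): a dict with "fov_y" (degrees; the focal length in pixels is half the picture's height over the tangent of half this angle, whatever the lens; pixels are square), "cx", "cy" (the principal point, pixels), "rvec" (rotation vector, rad) and "tvec" (3), from world to camera coordinates, as OpenCV has them. Camera axes: x right, y down, z forward; pixel columns grow to the right and rows downward; lengths in m; the calibration is good to about 2 mm. A picture is of the moment at which its call begins: read the wrist's pose just before it. camera_model takes no time and is no camera call; for the wrist camera it gives the pose at the moment of the call.
- ctrl.sign_off(): hands the job in, once; it reports no verdict.
The state is a dict: "time": time; "qpos": joint angles; "dq": joint speeds; "joint_efforts": joint torques, N m; "eef_pos": TCP position; "tcp_rot": TCP orientation; "contact_force": force on the tool from outside, world axes, zero at the start; "wrist_torque": the same for the moment, N m; "opening": opening from 0.0 (shut) to 1.0 (fully open).
Only numpy, scipy, OpenCV 4.12 (cv2) and the standard library are available. Lean on these libraries where they do the work, as an engineer would, in place of code of your own. Each camera call takes 0.05 s, during which the arm holds its last target.

### The job

The ink bottle, the pigment jar and the glue stick were put back in one another's beech desk stands, where they would topple at a touch: change them round so that each stands fully down on the bottom of the well made for it, the square ink bottle in the square stand, the pigment jar in the wide round stand and the glue stick in the narrow round stand. Every stand is taken, but the empty tin lid is free to set one thing aside on the way. Keep all three upright throughout, do not knock the little glass goblet about, and leave all three standing freely in their stands.

Things in the scene. Friction and masses are not known exactly. Their poses are not given: they have to be found in the camera images.
- ink_center (a point): Square ink bottle with a black ribbed round cap, 58 mm tall over all: the body is 46 x 46 mm with flat sides and 42 mm tall, the cap 29 mm across and 16 mm tall above it; 0.08 kg. The point is its centre, 29 mm above its underside; z is up through the cap, x and y are square to its flat sides. At the start it stands perched on top of the narrow round stand (28 mm above the table), because it does not fit into that well.
- jar_center (a point): Tall round pigment jar (the one in the stand, not those at the back of the table), clear glass with a black lid, 45 mm across and 105 mm tall, 0.11 kg. The point is its centre, 52.5 mm above its underside; z is up; it is best gripped in its upper half, clear of the stand. At the start it stands loosely in the well of the square stand.
- glue_center (a point): Glue stick standing upright, a plain cylinder 27 mm across and 92 mm tall (25 mm across in its lower 66 mm), 0.03 kg. The point is its centre, 46 mm above its underside; z is up; it is best gripped in its upper half, clear of the stand. At the start it stands loosely in the well of the wide round stand.
- square_stand_well (a point): Centre of the bottom of the well of the square stand: a beech block 90 x 90 mm, 28 mm tall, fixed to the table, with a square well 56 x 56 mm and 16 mm deep in its top, so its bottom is 12 mm above the table. z is up, x and y are square to the sides of the block and of the well. The square ink bottle belongs here, turned square to the well.
- wide_stand_well (a point): Centre of the bottom of the well of the wide round stand: a turned beech disc 90 mm across, 28 mm tall, fixed to the table, with a round well 55 mm across and 16 mm deep in its top, so its bottom is 12 mm above the table. z is up. The pigment jar belongs here.
- narrow_stand_well (a point): Centre of the bottom of the well of the narrow round stand: a turned beech disc 68 mm across, 28 mm tall, fixed to the table, with a round well 37 mm across and 16 mm deep in its top, so its bottom is 12 mm above the table. z is up. The glue stick belongs here.
- lid_floor (a point): Centre of the floor of the empty tin lid, a shallow white tray 217 x 195 mm (along its x and y) with a rim 10 mm high, fixed to the table; its floor is 2 mm above the table, z is up. A free spot to set one thing aside.
- goblet_center (a point): Small smoked-glass goblet, 46 mm across and 73 mm tall, 0.09 kg, standing loose on the table among the stands. The point is its centre, 36.5 mm above its foot; z is up. It stays where it is.
There are look-alikes about, which are no part of the job. Leave any orange look-alike of the part that bears jar_center alone.

How it is judged:
At the end, for the whole second after the job is handed in: The square ink bottle stands in the well of the square stand, the pigment jar in that of the wide round stand and the glue stick in that of the narrow round stand: each within 11 mm of the well's centre, down on its bottom to within 4 mm, upright to within 0.1 rad, released and at rest (horizontal distance between ink_center and square_stand_well below 0.011 m and z of ink_center in the frame of square_stand_well below 0.033 m and angle between each of ink_center, jar_center, glue_center's own z axis and vertical below 0.1 rad and horizontal distance between jar_center and wide_stand_well below 0.011 m and z of jar_center in the frame of wide_stand_well below 0.0565 m and horizontal distance between glue_center and narrow_stand_well below 0.011 m and z of glue_center in the frame of narrow_stand_well below 0.05 m and linear speed of each of ink_square, pigment_jar, glue below 0.02 m/s); the robot touches nothing.
It fails at once if the ink bottle is tipped over (more than 0.6 rad) (angle between ink_center's own z axis and vertical above 0.6 rad).
It fails at once if the pigment jar is tipped over (more than 0.6 rad) (angle between jar_center's own z axis and vertical above 0.6 rad).
It fails at once if the glue stick is tipped over (more than 0.6 rad) (angle between glue_center's own z axis and vertical above 0.6 rad).
It fails at once if the goblet is knocked more than 30 mm away or over (distance of goblet_center from where it was at the start of the episode above 0.03 m or angle between goblet_center's own z axis and vertical above 0.5 rad).
It also fails if it takes over 96 s, if anything falls off the work surface, if the arm or the gripper's body presses on something with over 40 N, if the wrist force passes 120 N, or if a joint passes its speed limit or range.

## Working session

There is one attempt and no reset: what is moved stays moved. The work goes in short steps, Python scripts to look and compute and a tool call to move; the robot and the scene stay as the last step left them, time stands still between calls to the robot, and variables do not carry over. Pictures are saved under pics/ and viewed, and the job is handed in when it is done.

Besides the shell and the picture viewer there is one more tool, called after "Emit:" by a JSON object that holds its "api" and its "payload", one argument or row to a line. play_rows: Moves the arm, as the interface text tells. Its arguments: {"type":"object","properties":{"increments":{"type":"string"},"gripper":{"type":"number"},"newtons":{"type":"number"}},"required":["increments"]}

```bash
mkdir -p pics; python3 - <<'E'
from plant import ctrl
import cv2
print(ctrl.get_state())
for n in ["scene","top","wrist"]:
    m=ctrl.camera_model(n);print(n,m)
    cv2.imwrite(f"pics/{n}0.png",ctrl.read_camera(n)[:,:,::-1])
E
```

```text
{'time': 0.0, 'qpos': array([ 1.03802380e+00,  2.87160936e-01,  1.57820738e+00,  2.80490851e-05,
        1.27860270e+00, -1.50025198e-01]), 'dq': array([-0.00209036,  0.00049682, -0.00082982, -0.00069661, -0.00286645,
        0.00066085]), 'joint_efforts': array([-5.73783564e-04, -4.05978763e+01, -2.92630523e+01, -1.53529345e-04,
        5.88890776e-03,  2.09003588e-06]), 'eef_pos': array([0.2517306 , 0.62558229, 0.22993389]), 'tcp_rot': array([ 1.90211506e-01,  9.81742415e-01, -1.11605323e-03, -4.10794166e-04]), 'contact_force': array([0.28511112, 1.17779712, 0.02404959]), 'wrist_torque': array([-0.01673509, -0.03776844,  0.03031712]), 'opening': 1.000938202369866}
scene {'fov_y': 47.36099545073927, 'cx': 311.8452209058416, 'cy': 190.5315785123334, 'rvec': array([ 2.24324438, -1.00015629,  0.38453807]), 'tvec': array([-0.22555298,  0.45281183,  0.72790784])}
top {'fov_y': 57.807505365138695, 'cx': 328.9048088340641, 'cy': 201.7344165894876, 'rvec': array([ 2.11558258, -2.11624816,  0.20483409]), 'tvec': array([0.1613483 , 0.55599305, 1.00242136])}
wrist {'fov_y': 60.875682240842444, 'cx': 322.5787349093193, 'cy': 200.5119684807493, 'rvec': array([-2.38850694, -1.61400758, -0.23858383]), 'tvec': array([-0.67398032, -0.0376865 ,  0.380279  ])}
```

View pics/scene0.png

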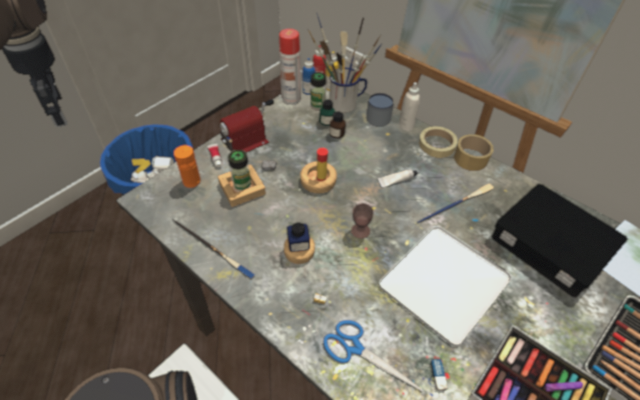

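View pics/top0.png

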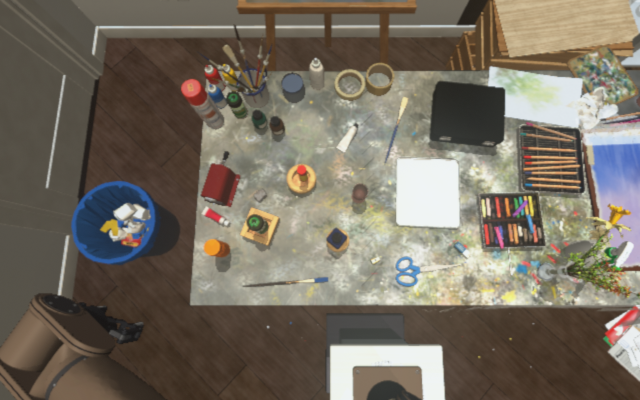

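View pics/wrist0.png

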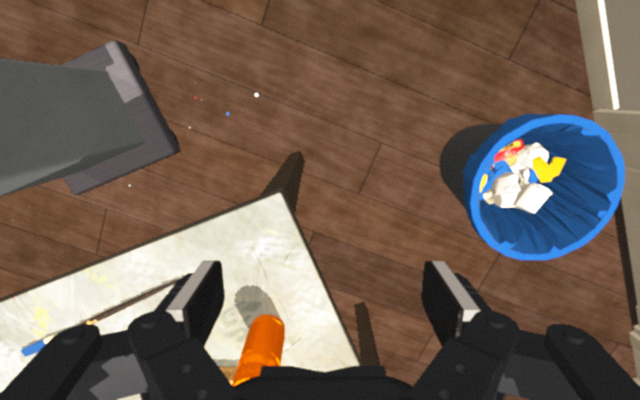

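The top view shows the ink bottle near (337,240), the jar in the square stand near (258,225), the glue stick near (302,178), the goblet near (360,192) and the lid near (428,192). The orange look-alike is near (215,247).

```bash
cat > h.py <<'E'
import numpy as np, cv2
from scipy.spatial.transform import Rotation as R
from plant import ctrl
def K(m,H=400):
    f=H/2/np.tan(np.radians(m['fov_y'])/2); return np.array([[f,0,m['cx']],[0,f,m['cy']],[0,0,1]])
def ray(m,u,v,z):
    Rm=cv2.Rodrigues(m['rvec'])[0]; c=-Rm.T@m['tvec']
    d=Rm.T@np.linalg.inv(K(m))@np.array([u,v,1.]); return c+d*(z-c[2])/d[2]
def proj(m,P):
    return cv2.projectPoints(np.atleast_2d(np.array(P,float)),m['rvec'],m['tvec'],K(m),None)[0][:,0]
def crop(im,x0,y0,w,h,s,name,grid=None):
    c=cv2.resize(im[y0:y0+h,x0:x0+w],None,fx=s,fy=s,interpolation=cv2.INTER_CUBIC)
    cv2.imwrite(name,c[:,:,::-1])
E
python3 - <<'E'
from h import *
t=cv2.imread('pics/top0.png')[:,:,::-1]; s=cv2.imread('pics/scene0.png')[:,:,::-1]
crop(t,195,150,200,150,4,'pics/t_c.png'); crop(s,210,135,180,135,4,'pics/s_c.png')
m=ctrl.camera_model('top')
for n,u,v,z in [('ink',337,240,.07),('jar',257,222,.117),('glue',301,171,.104),('gob',359,190,.07),('orange',213,245,.1),('lid',428,192,.005),('lidTL',397,158,.01),('lidBR',459,227,.01),('table BL',191,304,0),('TR',640,70,0)]:
    print(n,ray(m,u,v,z).round(3))
E
```

```text
ink [0.443 0.138 0.07 ]
jar [0.488 0.356 0.117]
glue [0.635 0.24  0.104]
gob [0.588 0.074 0.07 ]
orange [0.427 0.478 0.1  ]
lid [ 0.596 -0.143  0.005]
lidTL [ 0.704 -0.051  0.01 ]
lidBR [ 0.487 -0.229  0.01 ]
table BL [0.263 0.564 0.   ]
TR [ 1.01  -0.866  0.   ]
```

View pics/t_c.png

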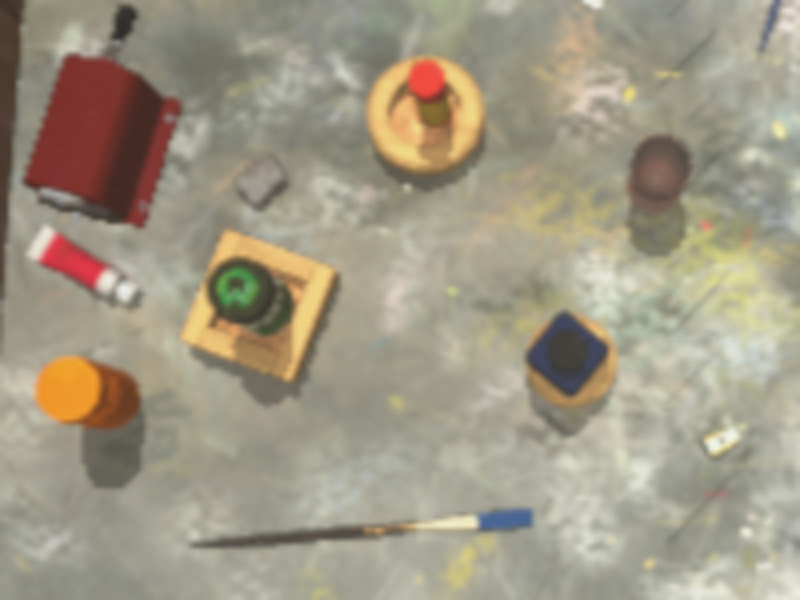

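View pics/s_c.png

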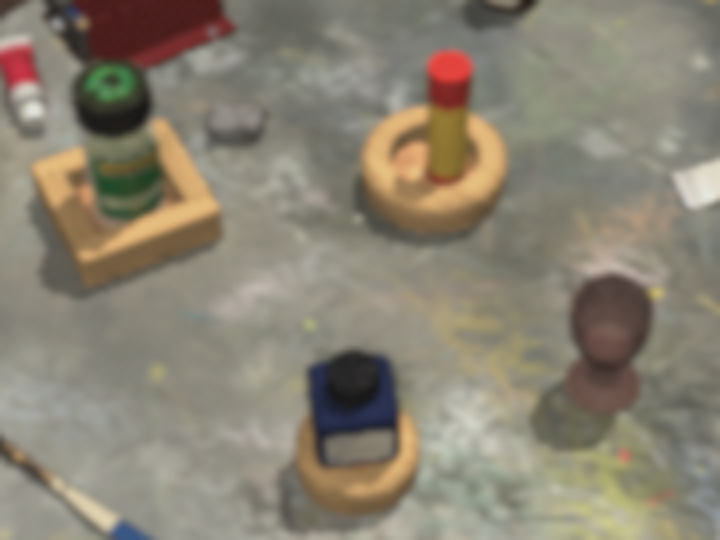

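```bash
cat >> h.py <<'E'
def tool():
    s=ctrl.get_state(); return s['eef_pos'],R.from_quat(s['tcp_rot']),s
def go(P,yaw=None):
    """print tool-frame shift & roll to reach world TCP P, with jaw (y) axis at world yaw (mod pi)"""
    p,r,s=tool(); d=r.inv().apply(np.array(P)-p)
    y=r.apply([0,1,0]); a=np.arctan2(y[1],y[0]); out=''
    if yaw is not None:
        da=(yaw-a+np.pi/2)%np.pi-np.pi/2   # world turn; tool z down => roll=-da
        out=f'roll {-da:.4f} (alt {-da+np.pi:.3f}/{-da-np.pi:.3f})'
    print('from',p.round(4),'jaw yaw',round(a,4),'shift',d.round(4),out,'q6',s['qpos'][5].round(3),'t',s['time'])
E
python3 - <<'E'
from h import *
p,r,s=tool(); m=ctrl.camera_model('wrist'); Rm=cv2.Rodrigues(m['rvec'])[0]; c=-Rm.T@m['tvec']
print('cam in tool',r.inv().apply(c-p),'fwd in tool',r.inv().apply(Rm[2]),'right',r.inv().apply(Rm[0]))
go([0.47,0.25,0.36]); 
E
```

```text
cam in tool [ 0.07577944  0.00053955 -0.14215073] fwd in tool [-0.29446705 -0.00118122  0.9556609 ] right [4.21732776e-05 9.99999219e-01 1.24901748e-03]
from [0.2518 0.6257 0.2302] jaw yaw 1.188 shift [-0.3427 -0.2673 -0.1294]  q6 -0.15 t 0.15
```

Emit:
{"api": "play_rows", "payload": {
  "increments": "-0.04 -0.03 -0.025 0; -0.08 -0.06 -0.05 0; -0.12 -0.09 -0.075 0; -0.16 -0.12 -0.1 0; -0.2 -0.15 -0.13 0"
}}

```text
time: 0.78
eef_pos: [0.3819, 0.4106, 0.3613]
tcp_rot: [0.19, 0.982, -0.001, -0.0]
contact_force: [1.4, -0.3, 0.2]
opening: 1.0
```

Emit:
{"api": "play_rows", "payload": {
  "increments": "-0.04 -0.03 0 0; -0.08 -0.06 0 0; -0.12 -0.09 0 0; -0.14 -0.11 0 0; -0.14 -0.11 0 0"
}}

```text
time: 1.4
eef_pos: [0.4709, 0.2564, 0.3609]
tcp_rot: [0.192, 0.981, -0.0, -0.0]
contact_force: [-0.4, 0.3, 0.3]
opening: 0.998
```

```bash
python3 - <<'E'
from h import *
m=ctrl.camera_model('wrist'); im=ctrl.read_camera('wrist'); cv2.imwrite('pics/w1.png',im[:,:,::-1]); np.save('w1.npy',[*m['rvec'],*m['tvec']])
go([0.47,0.25,0.36])
E
```

```text
from [0.4705 0.2575 0.361 ] jaw yaw 1.1862 shift [-0.0024 -0.0071  0.001 ]  q6 -0.875 t 1.45
```

View pics/w1.png

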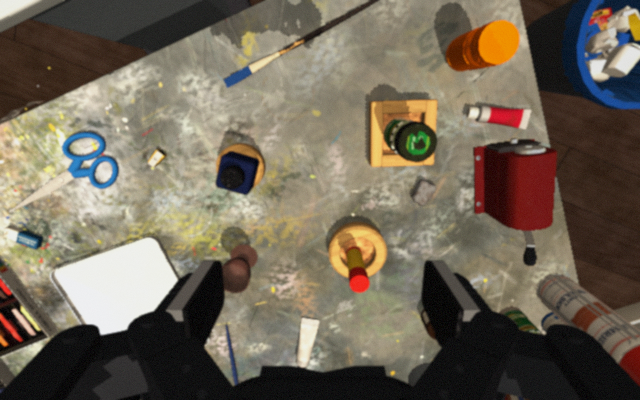

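The wrist view shows ink at (237,172), the square stand at (404,133), the wide stand at (357,250), the goblet at (237,273) and the lid at left. I'll enlarge it to get exact pixels.

```bash
python3 - <<'E'
from h import *
im=cv2.imread('pics/w1.png')[:,:,::-1]
crop(im,195,125,100,75,8,'pics/w1a.png');crop(im,350,85,110,82,7,'pics/w1b.png');crop(im,310,215,100,75,8,'pics/w1c.png')
E
```

```text
(no output)
```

View pics/w1a.png

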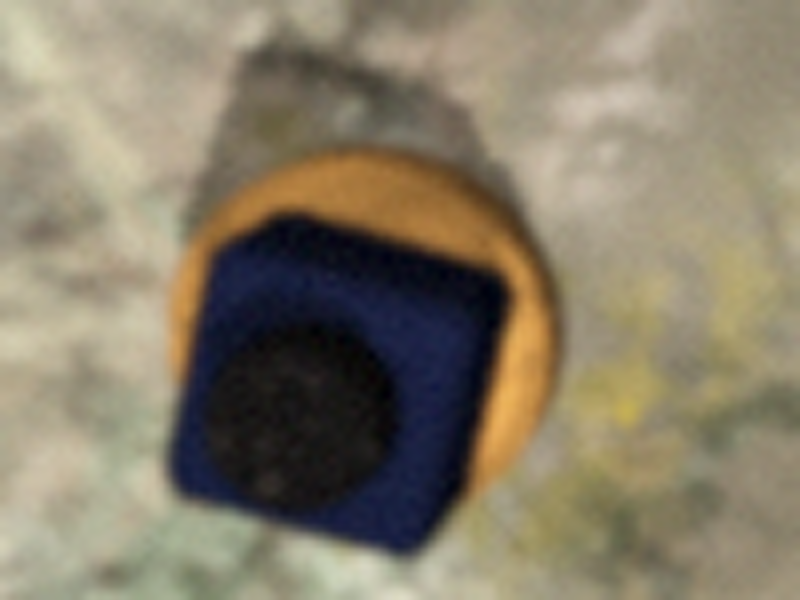

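View pics/w1b.png

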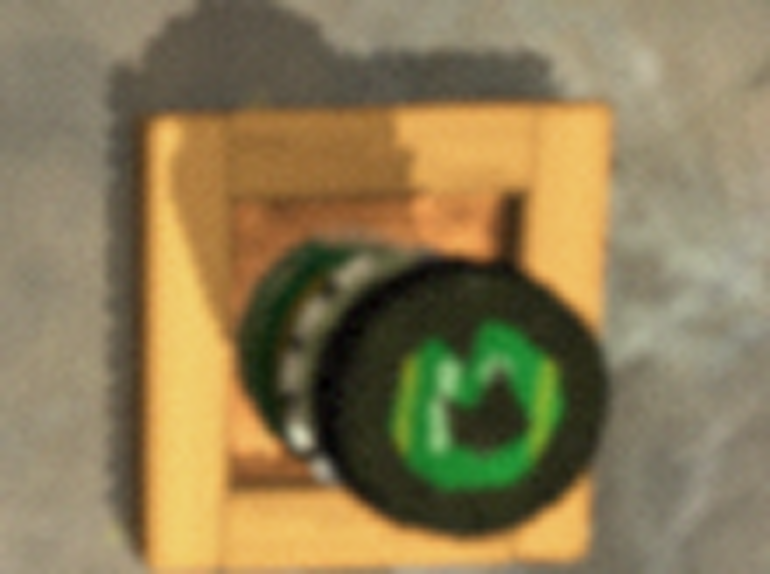

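View pics/w1c.png

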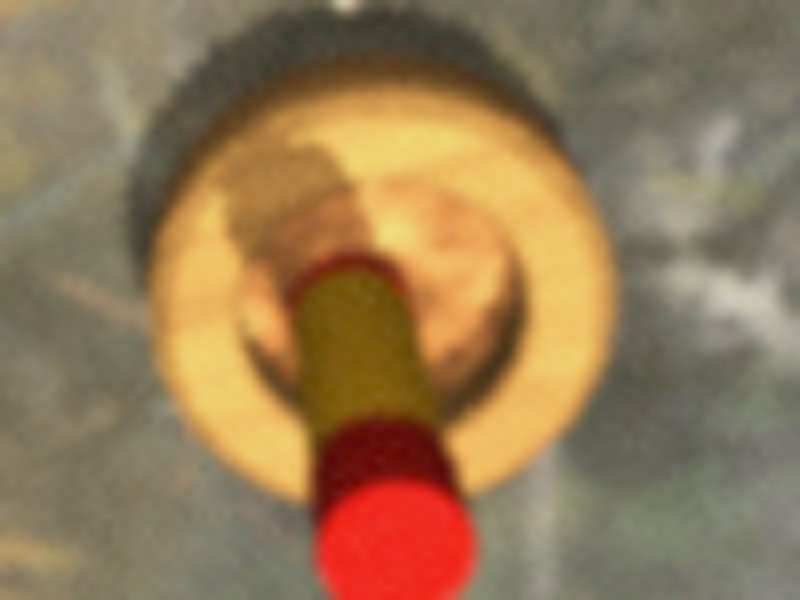

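```bash
cat > ov.py <<'E'
from h import *
a=np.linspace(0,2*np.pi,60)
def circ(x,y,z,r): return np.c_[x+r*np.cos(a),y+r*np.sin(a),np.full(60,z)]
def sq(x,y,z,w,th):
    c=np.array([[-1,-1],[1,-1],[1,1],[-1,1]])*w/2; Rt=np.array([[np.cos(th),-np.sin(th)],[np.sin(th),np.cos(th)]])
    return np.c_[c@Rt.T+[x,y],np.full(4,z)]
def draw(im,m,curves,x0,y0,w,h,s,name):
    c=np.ascontiguousarray(cv2.resize(im[y0:y0+h,x0:x0+w],None,fx=s,fy=s,interpolation=cv2.INTER_CUBIC)[:,:,::-1])
    for P,col in curves:
        q=((proj(m,P)-[x0-.5,y0-.5])*s).round().astype(int); cv2.polylines(c,[q.reshape(-1,1,2)],True,col,1)
    cv2.imwrite(name,c)
def wm(f):
    v=np.load(f); m=dict(ctrl.camera_model('wrist')); m['rvec'],m['tvec']=v[:3],v[3:]; return m
E
python3 - <<'E'
from ov import *
m=wm('w1.npy')
P=lambda cx,cy,s,x0,y0,z: ray(m,x0+cx/s-.5,y0+cy/s-.5,z)
print('ink cap',P(302,414,8,195,125,.086))
A=P(180,490,8,195,125,.07);B=P(405,552,8,195,125,.07);print('len',np.linalg.norm(A-B),'ang',np.arctan2(*(B-A)[[1,0]])%(np.pi/2))
for n,l,r,y in [('narrow',168,558,330)]:
    L=P(l,y,8,195,125,.028);Q=P(r,y,8,195,125,.028);print(n,(L+Q)/2,np.linalg.norm(L-Q))
L=P(152,290,8,310,215,.028);Q=P(615,290,8,310,215,.028);print('wide',(L+Q)/2,np.linalg.norm(L-Q))
c=[P(x,y,7,350,85,.028) for x,y in [(147,115),(610,105),(587,560),(147,568)]];print('sq',np.mean(c,0),[np.linalg.norm(c[i]-c[i-1]).round(4) for i in range(4)],[np.arctan2(*(c[i]-c[i-1])[[1,0]])%(np.pi/2) for i in range(4)])
print('jar',P(460,395,7,350,85,.117)); print('glue',P(397,558,8,310,215,.104))
E
```

```text
ink cap [0.44742319 0.14343796 0.086     ]
len 0.03778325038377843 ang 0.9010237072461702
narrow [0.44427661 0.14052856 0.028     ] 0.06908043392126695
wide [0.63057173 0.24878131 0.028     ] 0.08849350278302494
sq [0.48820691 0.36817706 0.028     ] [np.float64(0.088), np.float64(0.0884), np.float64(0.0882), np.float64(0.0888)] [np.float64(1.2259456323887608), np.float64(1.205378065008813), np.float64(1.230304748042889), np.float64(1.203415846551799)]
jar [0.48499644 0.36315804 0.117     ]
glue [0.64037364 0.23974281 0.104     ]
```

```bash
python3 - <<'E'
from ov import *
m=wm('w1.npy'); im=cv2.imread('pics/w1.png')[:,:,::-1]
G=(0,255,0);Y=(0,255,255);W=(255,255,255)
cs=[(circ(.4443,.1405,.028,.034),G),(circ(.4474,.1434,.086,.0145),Y),(sq(.4474,.1434,.07,.046,.89),W),(sq(.4474,.1434,.028,.046,.89),W),
(circ(.6306,.2488,.028,.045),G),(circ(.6306,.2488,.028,.0275),G),(circ(.6404,.2397,.104,.0135),Y),
(sq(.4882,.3682,.028,.09,1.215),G),(sq(.4882,.3682,.028,.056,1.215),G),(circ(.485,.3632,.117,.0225),Y),(circ(.485,.3632,.012,.0225),Y)]
draw(im,m,cs,195,125,100,75,8,'pics/o1a.png');draw(im,m,cs,350,85,110,82,7,'pics/o1b.png');draw(im,m,cs,310,215,100,75,8,'pics/o1c.png')
a=cv2.imread('pics/o1a.png');b=cv2.imread('pics/o1b.png');c=cv2.imread('pics/o1c.png')
o=np.zeros((560,800,3),np.uint8)
o[:280,:400]=cv2.resize(a,(400,280*1));o[:280,400:]=cv2.resize(b,(400,280));o[280:,:400]=cv2.resize(c,(400,280));cv2.imwrite('pics/o1.png',o)
E
```

```text
(no output)
```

View pics/o1a.png

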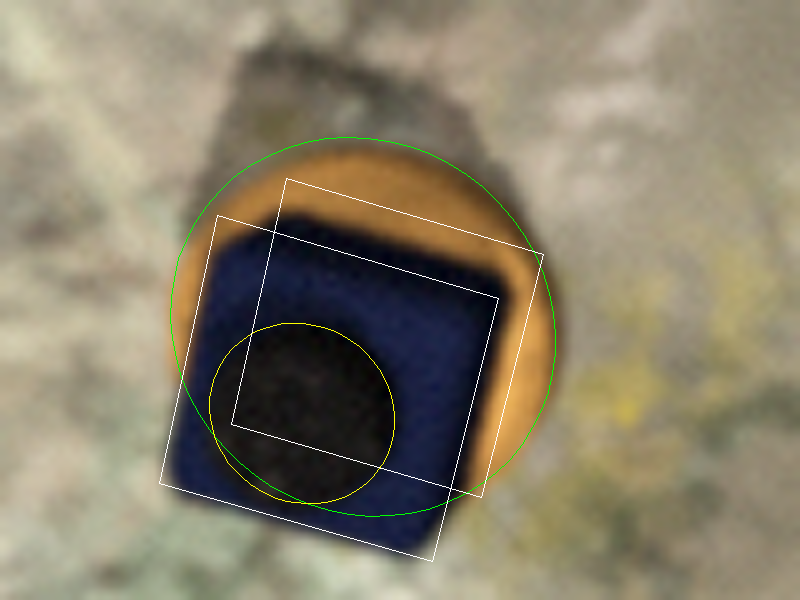

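View pics/o1b.png

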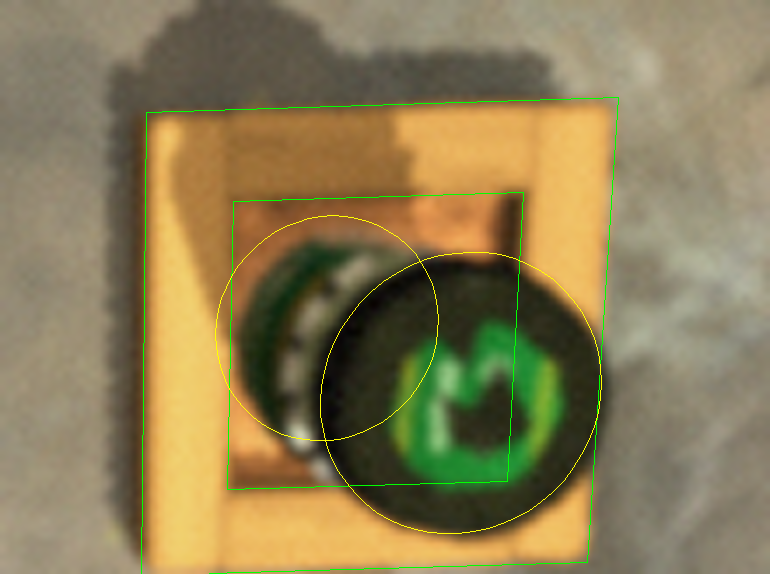

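View pics/o1c.png

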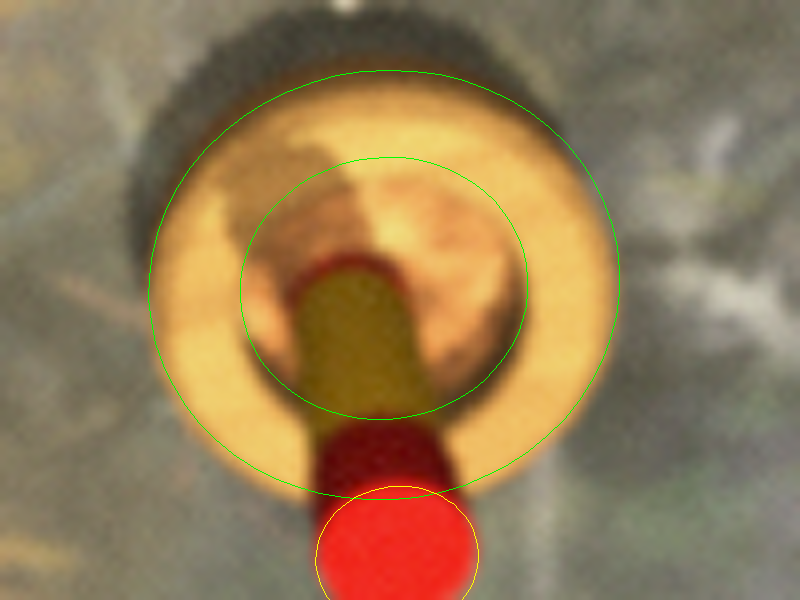

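Every measured size agrees with the given ones (stands 69, 88.5 and 88 mm), so the calibration is fine. Ink goes first, set aside on the lid.

```bash
python3 - <<'E'
from h import *
go([0.447,0.143,0.13],0.89)
E
```

```text
from [0.4705 0.2575 0.361 ] jaw yaw 1.1862 shift [-0.0214 -0.1149  0.231 ] roll 0.2962 (alt 3.438/-2.845) q6 -0.875 t 1.45
```

Emit:
{"api": "play_rows", "payload": {
  "increments": "-0.005 -0.03 0.045 0.1; -0.01 -0.06 0.09 0.2; -0.016 -0.09 0.14 0.296; -0.0214 -0.115 0.19 0.296; -0.0214 -0.115 0.23 0.296"
}}

```text
time: 2.08
eef_pos: [0.4459, 0.1432, 0.1293]
tcp_rot: [0.333, 0.943, -0.0, -0.001]
contact_force: [0.2, -0.4, 0.5]
opening: 0.994
```

Emit:
{"api": "play_rows", "payload": {
  "increments": "0 0 0 0; 0 0 0 0"
}}

```text
time: 2.33
eef_pos: [0.4483, 0.1443, 0.133]
tcp_rot: [0.332, 0.943, 0.001, 0.001]
contact_force: [-0.2, -0.3, 0.9]
opening: 0.995
```

```bash
python3 - <<'E'
from ov import *
m=ctrl.camera_model('wrist'); im=ctrl.read_camera('wrist'); np.save('w2.npy',[*m['rvec'],*m['tvec']])
cv2.imwrite('pics/w2.png',im[:,:,::-1])
go([0.447,0.143,0.046],0.89)
G=(0,255,0);Y=(0,255,255);W=(255,255,255)
cs=[(circ(.4443,.1405,.028,.034),G),(circ(.4474,.1434,.086,.0145),Y),(sq(.4474,.1434,.07,.046,.89),W)]
draw(im,m,cs,0,0,640,400,1.25,'pics/w2o.png')
E
```

```text
from [0.4488 0.1442 0.1337] jaw yaw 0.8933 shift [ 0.0009 -0.0024  0.0877] roll 0.0033 (alt 3.145/-3.138) q6 -0.798 t 2.375
```

View pics/w2o.png

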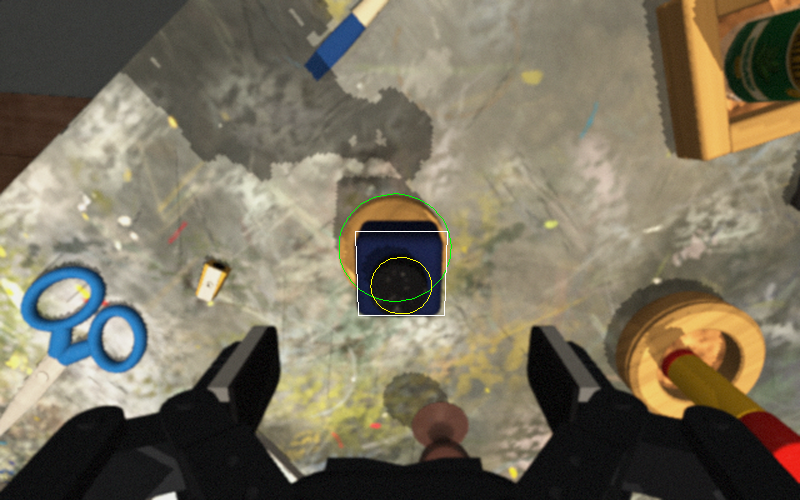

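Emit:
{"api": "play_rows", "payload": {
  "increments": "0 -0.001 0.04 0; 0.001 -0.002 0.07 0; 0.001 -0.002 0.087 0; 0.001 -0.002 0.087 0; 0.001 -0.002 0.087 0"
}}

```text
time: 3.0
eef_pos: [0.447, 0.1428, 0.0463]
tcp_rot: [0.333, 0.943, 0.001, 0.002]
contact_force: [0.6, -0.5, 0.1]
opening: 1.0
```

```bash
python3 - <<'E'
from ov import *
m=ctrl.camera_model('wrist'); im=ctrl.read_camera('wrist')
cv2.imwrite('pics/w3.png',im[:,:,::-1])
go([0.447,0.143,0.046],0.89)
E
```

```text
from [0.447  0.1427 0.0463] jaw yaw 0.8924 shift [0.0001 0.0002 0.0003] roll 0.0024 (alt 3.144/-3.139) q6 -0.8 t 3.05
```

View pics/w3.png

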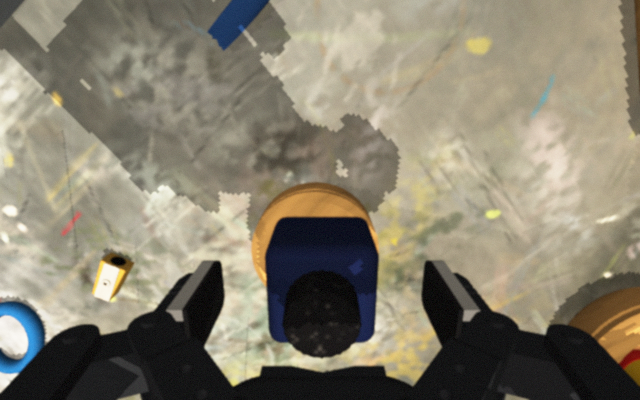

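The bottle sits centred and square between the open pads, so I'll close the gripper.

Emit:
{"api": "play_rows", "payload": {
  "increments": "0 0 0 0; 0 0 0 0; 0 0 0 0; 0 0 0 0; 0 0 0 0",
  "gripper": 0.03,
  "newtons": 30
}}

```text
time: 3.68
eef_pos: [0.4457, 0.1424, 0.0449]
tcp_rot: [0.333, 0.943, 0.0, 0.0]
contact_force: [-1.4, 0.1, 4.5]
opening: 0.53
```

```bash
python3 - <<'E'
from ov import *
m=ctrl.camera_model('wrist'); im=ctrl.read_camera('wrist')
cv2.imwrite('pics/w4.png',im[:,:,::-1])
go([0.58,-0.14,0.13],0.5)
t=ctrl.camera_model('top');print(ray(t,428,192,.002))
E
```

```text
from [0.4457 0.1424 0.045 ] jaw yaw 0.892 shift [-0.2819 -0.1354 -0.085 ] roll 0.3920 (alt 3.534/-2.750) q6 -0.8 t 3.725
[ 0.59707483 -0.14411978  0.002     ]
```

View pics/w4.png

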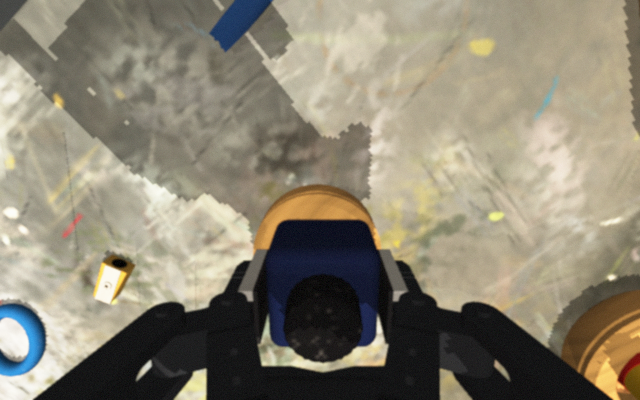

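Emit:
{"api": "play_rows", "payload": {
  "increments": "0 0 -0.04 0; 0 0 -0.07 0; 0 0 -0.09 0; 0 0 -0.09 0"
}}

```text
time: 4.22
eef_pos: [0.4461, 0.1425, 0.1354]
tcp_rot: [0.333, 0.943, 0.001, 0.001]
contact_force: [-0.5, 1.1, -0.8]
opening: 0.531
```

```bash
python3 - <<'E'
from ov import *
go([0.55,-0.13,0.10],0.89)
E
```

```text
from [0.4461 0.1425 0.1354] jaw yaw 0.892 shift [-0.2519 -0.1469  0.0356] roll 0.0020 (alt 3.144/-3.140) q6 -0.8 t 4.225
```

Emit:
{"api": "play_rows", "payload": {
  "increments": "-0.02 -0.012 0 0; -0.06 -0.035 0 0; -0.11 -0.064 0 0; -0.16 -0.093 0 0; -0.205 -0.12 0.015 0"
}}

```text
time: 4.85
eef_pos: [0.53, -0.0817, 0.1184]
tcp_rot: [0.333, 0.943, 0.0, 0.0]
contact_force: [1.2, 0.6, -0.5]
opening: 0.534
```

Emit:
{"api": "play_rows", "payload": {
  "increments": "-0.03 -0.018 0.01 0; -0.042 -0.025 0.02 0; -0.046 -0.027 0.02 0; -0.046 -0.027 0.02 0"
}}

```text
time: 5.35
eef_pos: [0.548, -0.1286, 0.099]
tcp_rot: [0.333, 0.943, 0.0, -0.0]
contact_force: [-0.5, 1.3, -1.1]
opening: 0.531
```

```bash
python3 - <<'E'
from ov import *
m=ctrl.camera_model('wrist'); im=ctrl.read_camera('wrist')
cv2.imwrite('pics/w5.png',im[:,:,::-1])
go([0.55,-0.13,0.020],0.89)
E
```

```text
from [ 0.5481 -0.1285  0.0994] jaw yaw 0.8932 shift [-0.0024 -0.      0.0794] roll 0.0032 (alt 3.145/-3.138) q6 -1.304 t 5.4
```

View pics/w5.png

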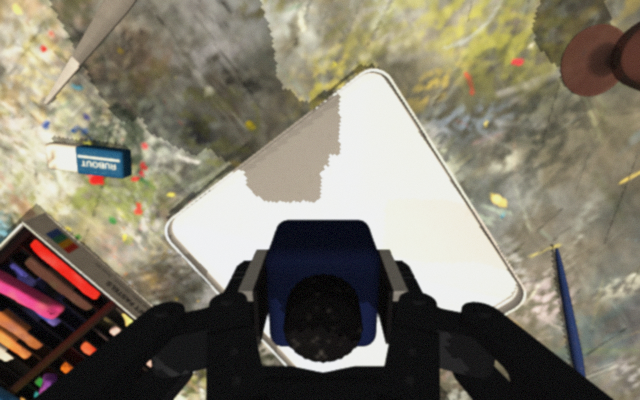

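Emit:
{"api": "play_rows", "payload": {
  "increments": "0 0 0.03 0; 0 0 0.06 0; 0 0 0.074 0; 0 0 0.078 0; 0 0 0.079 0"
}}

```text
time: 6.02
eef_pos: [0.549, -0.1296, 0.0212]
tcp_rot: [0.333, 0.943, -0.0, 0.001]
contact_force: [-0.8, 0.5, -0.8]
opening: 0.533
```

Emit:
{"api": "play_rows", "payload": {
  "increments": "0 0 0 0; 0 0 0 0"
}}

```text
time: 6.28
eef_pos: [0.5489, -0.1299, 0.0212]
tcp_rot: [0.333, 0.943, -0.0, 0.001]
contact_force: [-0.8, 0.2, -0.8]
opening: 0.529
```

Emit:
{"api": "play_rows", "payload": {
  "increments": "0 0 0.001 0; 0 0 0.002 0; 0 0 0.003 0; 0 0 0.003 0"
}}

```text
time: 6.78
eef_pos: [0.5486, -0.1298, 0.0186]
tcp_rot: [0.333, 0.943, -0.0, -0.0]
contact_force: [-3.5, 0.9, 6.6]
opening: 0.532
```

Emit:
{"api": "play_rows", "payload": {
  "increments": "0 0 0 0; 0 0 0 0; 0 0 0 0; 0 0 -0.005 0; 0 0 -0.03 0",
  "gripper": 0.085
}}

```text
time: 7.4
eef_pos: [0.5468, -0.129, 0.046]
tcp_rot: [0.333, 0.943, 0.0, -0.002]
contact_force: [0.5, -0.4, 0.4]
opening: 0.991
```

Emit:
{"api": "play_rows", "payload": {
  "increments": "0 0 -0.04 0; 0 0 -0.1 0; 0 0 -0.16 0; 0 0 -0.17 0; 0 0 -0.17 0"
}}

```text
time: 8.02
eef_pos: [0.5486, -0.1297, 0.2182]
tcp_rot: [0.333, 0.943, -0.0, 0.001]
contact_force: [-0.6, 0.4, -0.5]
opening: 0.993
```

```bash
python3 - <<'E'
from ov import *
m=ctrl.camera_model('wrist'); im=ctrl.read_camera('wrist')
cv2.imwrite('pics/w6.png',im[:,:,::-1]); np.save('w6.npy',[*m['rvec'],*m['tvec']])
p,r,s=tool(); print(p)
go([0.64,0.24,0.22],1.19)
E
```

```text
[ 0.54766828 -0.12935069  0.21626527]
from [ 0.5477 -0.1294  0.2163] jaw yaw 0.892 shift [ 0.16    0.3454 -0.0036] roll -0.2980 (alt 2.844/-3.440) q6 -1.304 t 8.075
```

View pics/w6.png

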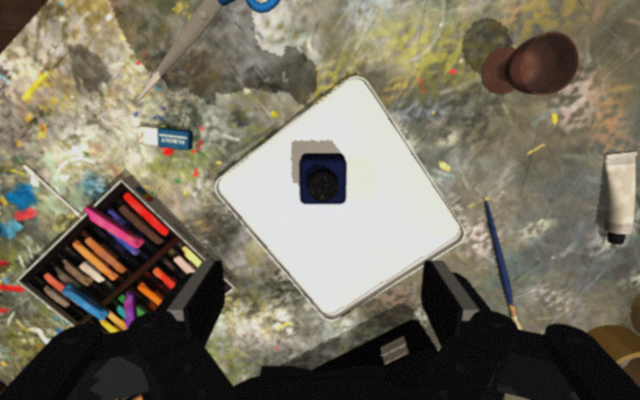

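The ink bottle stands upright on the lid at (323,178). Glue stick next.

Emit:
{"api": "play_rows", "payload": {
  "increments": "0.008 0.02 0 0; 0.027 0.06 0 0; 0.052 0.115 0 0; 0.077 0.17 0 0; 0.102 0.225 0 0"
}}

```text
time: 8.7
eef_pos: [0.609, 0.1112, 0.2139]
tcp_rot: [0.333, 0.943, -0.001, -0.003]
contact_force: [-0.1, -1.8, 0.4]
opening: 0.996
```

Emit:
{"api": "play_rows", "payload": {
  "increments": "0.025 0.055 0 0; 0.045 0.098 0.02 0; 0.057 0.119 0.05 0; 0.057 0.119 0.06 0; 0.057 0.119 0.06 0"
}}

```text
time: 9.32
eef_pos: [0.639, 0.2369, 0.1542]
tcp_rot: [0.333, 0.943, -0.002, -0.002]
contact_force: [-0.2, -0.1, 0.1]
opening: 0.994
```

```bash
python3 - <<'E'
from ov import *
m=ctrl.camera_model('wrist'); im=ctrl.read_camera('wrist')
np.save('w7.npy',[*m['rvec'],*m['tvec']]);cv2.imwrite('pics/w7.png',im[:,:,::-1])
go([0.64,0.24,0.066],0.89)
G=(0,255,0);Y=(0,255,255);W=(255,255,255)
cs=[(circ(.6306,.2488,.028,.045),G),(circ(.6306,.2488,.028,.0275),G),(circ(.6404,.2397,.104,.0135),Y),(circ(.6404,.2397,.012,.0125),Y),
(sq(.4882,.3682,.028,.09,1.215),G),(sq(.4882,.3682,.028,.056,1.215),G),(circ(.485,.3632,.117,.0225),Y),(circ(.485,.3632,.012,.0225),Y)]
draw(im,m,cs,0,0,640,400,1.25,'pics/w7o.png')
E
```

```text
from [0.6401 0.2368 0.1562] jaw yaw 0.8911 shift [0.002  0.0026 0.0902] roll 0.0011 (alt 3.143/-3.141) q6 -0.685 t 9.375
```

View pics/w7o.png

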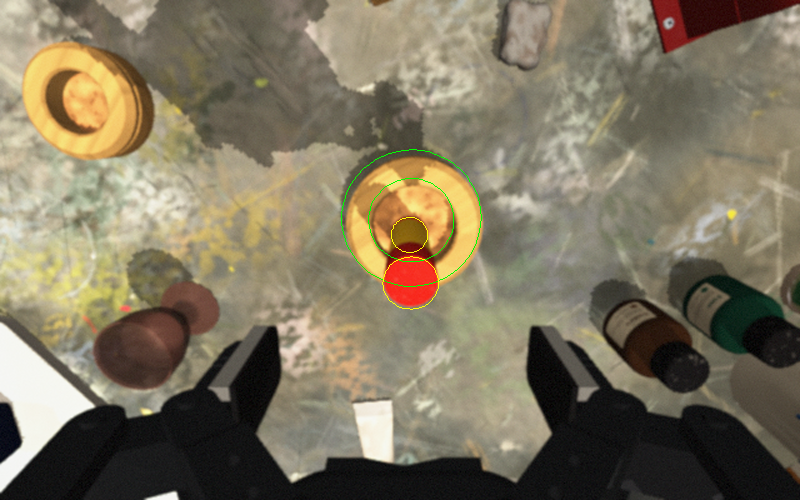

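Emit:
{"api": "play_rows", "payload": {
  "increments": "0.002 0.003 0.04 0; 0.002 0.003 0.075 0; 0.002 0.003 0.09 0; 0.002 0.003 0.09 0; 0.002 0.003 0.09 0"
}}

```text
time: 10.0
eef_pos: [0.6424, 0.2415, 0.0697]
tcp_rot: [0.333, 0.943, 0.001, 0.002]
contact_force: [0.0, 0.4, 0.6]
opening: 0.989
```

Emit:
{"api": "play_rows", "payload": {
  "increments": "0 0 0 0; 0 0 0 0; 0 0 0 0; 0 0 0 0; 0 0 0 0",
  "gripper": 0.012,
  "newtons": 25
}}

```text
time: 10.62
eef_pos: [0.6411, 0.2416, 0.0677]
tcp_rot: [0.333, 0.943, 0.0, 0.0]
contact_force: [-0.9, -1.1, 1.8]
opening: 0.304
```

```bash
python3 - <<'E'
from ov import *
im=ctrl.read_camera('wrist'); cv2.imwrite('pics/w8.png',im[:,:,::-1])
go([0.64,0.24,0.066],0.89)
m=wm('w7.npy'); im=cv2.imread('pics/w7.png')[:,:,::-1]
cs=[(circ(.6325,.247,.028,.045),(0,255,0)),(circ(.6325,.247,.028,.0275),(0,255,0)),(circ(.4443,.1405,.028,.034),(255,0,0)),(circ(.4443,.1405,.028,.0185),(255,0,0))]
draw(im,m,cs,10,20,120,110,6,'pics/o7n.png');draw(im,m,cs,260,105,140,140,4,'pics/o7w.png')
E
```

```text
from [0.6411 0.2416 0.0677] jaw yaw 0.8921 shift [-0.0002 -0.0019  0.0017] roll 0.0021 (alt 3.144/-3.140) q6 -0.679 t 10.675
```

View pics/w8.png

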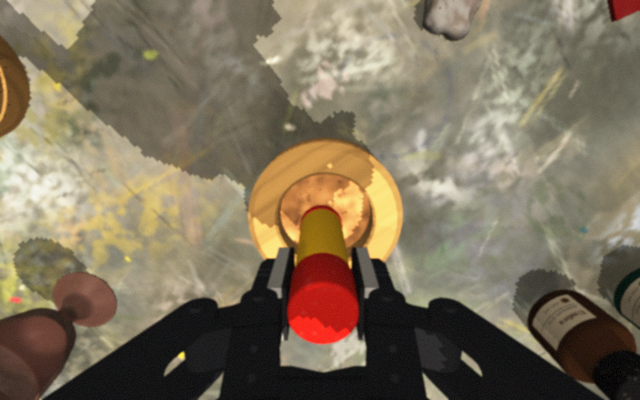

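View pics/o7n.png

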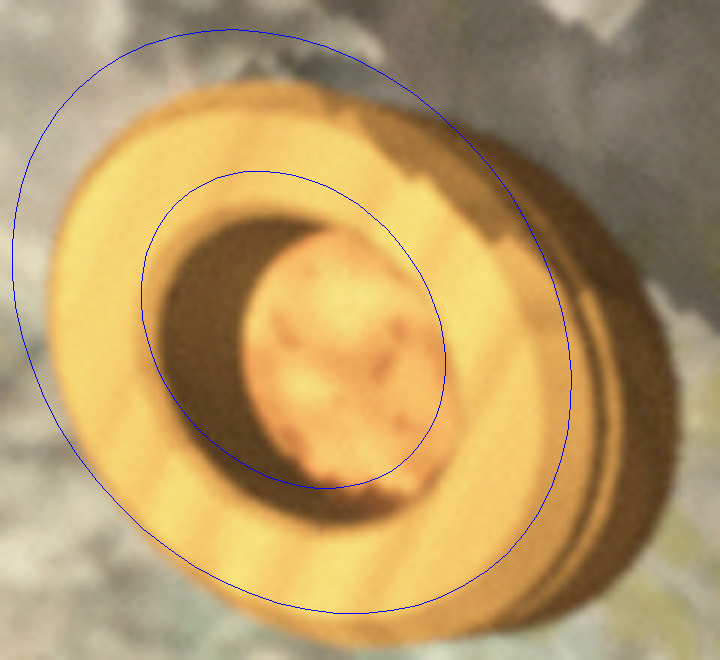

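View pics/o7w.png

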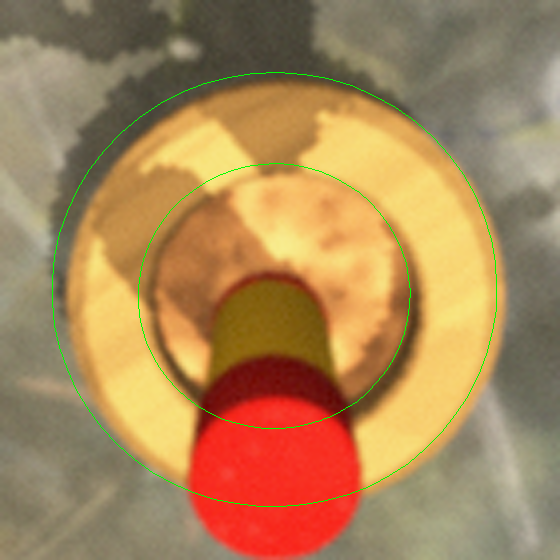

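Emit:
{"api": "play_rows", "payload": {
  "increments": "0 0 -0.02 0; 0 0 -0.05 0; 0 0 -0.07 0; 0 0 -0.07 0"
}}

```text
time: 11.18
eef_pos: [0.6424, 0.2419, 0.1407]
tcp_rot: [0.333, 0.943, 0.001, 0.002]
contact_force: [-0.4, 0.0, -0.6]
opening: 0.305
```

```bash
python3 - <<'E'
from ov import *
go([0.445,0.14,0.138],0.89)
E
```

```text
from [0.6424 0.2419 0.1407] jaw yaw 0.892 shift [ 0.0897 -0.2033  0.0015] roll 0.0020 (alt 3.144/-3.140) q6 -0.679 t 11.175
```

Emit:
{"api": "play_rows", "payload": {
  "increments": "0.009 -0.02 0 0; 0.027 -0.06 0 0; 0.049 -0.11 0 0; 0.07 -0.16 0 0; 0.084 -0.19 0 0"
}}

```text
time: 11.8
eef_pos: [0.453, 0.1455, 0.1356]
tcp_rot: [0.333, 0.943, -0.001, -0.002]
contact_force: [0.6, 0.2, 0.1]
opening: 0.304
```

Emit:
{"api": "play_rows", "payload": {
  "increments": "0.006 -0.013 0 0; 0.006 -0.013 0 0; 0.006 -0.013 0 0"
}}

```text
time: 12.18
eef_pos: [0.4446, 0.1403, 0.1377]
tcp_rot: [0.333, 0.943, 0.0, 0.001]
contact_force: [-0.2, -0.3, 0.0]
opening: 0.308
```

```bash
python3 - <<'E'
from ov import *
m=ctrl.camera_model('wrist'); im=ctrl.read_camera('wrist')
np.save('w9.npy',[*m['rvec'],*m['tvec']]);cv2.imwrite('pics/w9.png',im[:,:,::-1])
go([0.445,0.14,0.068],0.89); p,r,s=tool()
cs=[(circ(.445,.14,.028,.034),(0,255,0)),(circ(.445,.14,.028,.0185),(0,255,0)),(circ(.445,.14,.012,.0185),(0,255,0)),(circ(p[0],p[1],p[2]-.056,.0125),(255,255,0)),(circ(p[0],p[1],p[2]+.036,.0135),(255,255,0))]
draw(im,m,cs,230,130,180,130,4.4,'pics/o9.png')
E
```

```text
from [0.4445 0.1403 0.1376] jaw yaw 0.8922 shift [-0.0005 -0.      0.0696] roll 0.0022 (alt 3.144/-3.139) q6 -0.805 t 12.225
```

View pics/o9.png

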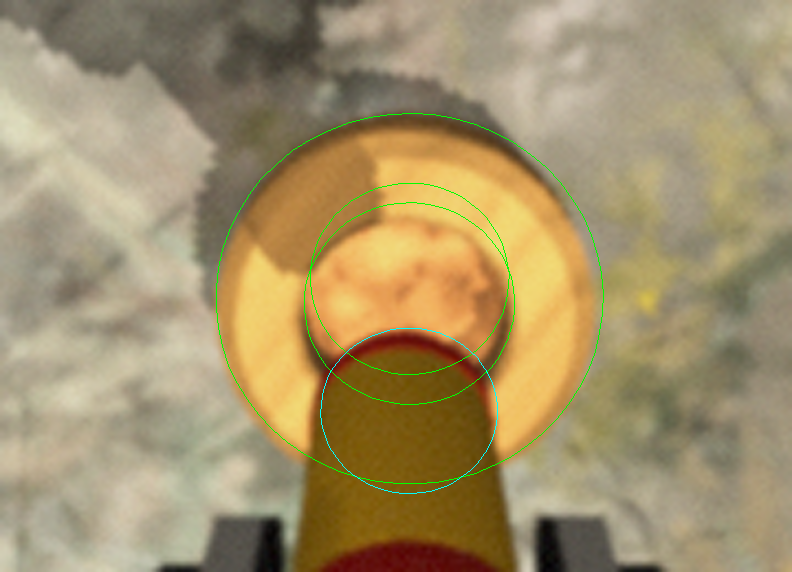

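Emit:
{"api": "play_rows", "payload": {
  "increments": "-0.002 0 0.02 0; -0.002 0 0.04 0; -0.002 0 0.055 0; -0.002 0 0.064 0; -0.002 0 0.068 0"
}}

```text
time: 12.85
eef_pos: [0.445, 0.1389, 0.0689]
tcp_rot: [0.333, 0.943, -0.0, -0.0]
contact_force: [0.4, 0.2, 0.3]
opening: 0.306
```

Emit:
{"api": "play_rows", "payload": {
  "increments": "0 0 0.001 0; 0 0 0.002 0; 0 0 0.002 0"
}}

```text
time: 13.22
eef_pos: [0.4452, 0.1388, 0.0677]
tcp_rot: [0.333, 0.943, 0.0, 0.0]
contact_force: [-0.7, 0.2, -1.1]
opening: 0.304
```

```bash
python3 - <<'E'
from ov import *
im=ctrl.read_camera('wrist')
cv2.imwrite('pics/w10.png',im[:,:,::-1])
go([0.446,0.139,0.068],0.89)
E
```

```text
from [0.4452 0.1388 0.0677] jaw yaw 0.892 shift [-0.0005  0.0007 -0.0003] roll 0.0020 (alt 3.144/-3.140) q6 -0.808 t 13.275
```

View pics/w10.png

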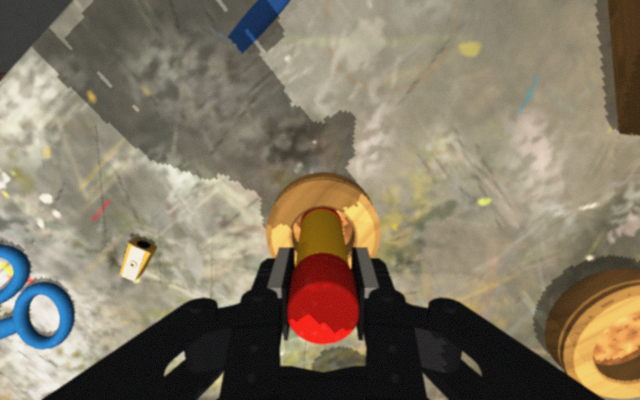

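Emit:
{"api": "play_rows", "payload": {
  "increments": "0 0 0.001 0; 0 0 0.0015 0; 0 0 0.0015 0"
}}

```text
time: 13.65
eef_pos: [0.4458, 0.1386, 0.0676]
tcp_rot: [0.333, 0.943, -0.0, 0.001]
contact_force: [-2.2, -1.8, 8.7]
opening: 0.308
```

Emit:
{"api": "play_rows", "payload": {
  "increments": "0 0 0 0; 0 0 0 0; 0 0 0 0; 0 0 -0.02 0; 0 0 -0.07 0",
  "gripper": 0.085
}}

```text
time: 14.28
eef_pos: [0.4424, 0.1385, 0.1337]
tcp_rot: [0.333, 0.943, -0.001, -0.003]
contact_force: [0.7, -0.1, 0.9]
opening: 0.996
```

Emit:
{"api": "play_rows", "payload": {
  "increments": "0 0 -0.06 0; 0 0 -0.1 0; 0 0 -0.1 0"
}}

```text
time: 14.65
eef_pos: [0.4471, 0.139, 0.2401]
tcp_rot: [0.333, 0.943, 0.002, 0.004]
contact_force: [-0.8, -1.0, 0.4]
opening: 0.995
```

```bash
python3 - <<'E'
from ov import *
m=ctrl.camera_model('wrist'); im=ctrl.read_camera('wrist')
np.save('w11.npy',[*m['rvec'],*m['tvec']]);cv2.imwrite('pics/w11.png',im[:,:,::-1])
go([0.485,0.363,0.20],1.2)
E
```

```text
from [0.4456 0.1389 0.2373] jaw yaw 0.8921 shift [0.1102 0.1991 0.0375] roll -0.3079 (alt 2.834/-3.450) q6 -0.808 t 14.7
```

View pics/w11.png

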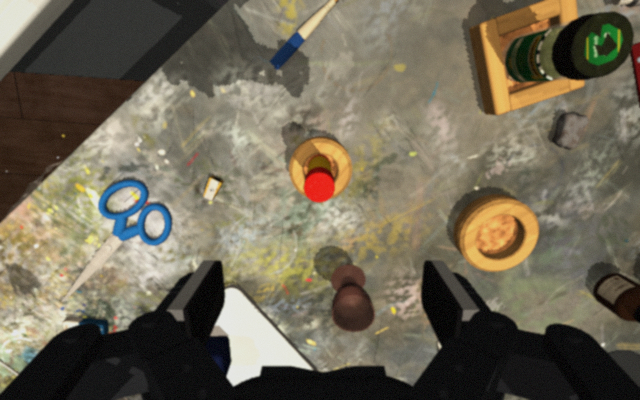

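The glue stick is down in its well (8.7 N contact, top at (319,185)). Jar next.

Emit:
{"api": "play_rows", "payload": {
  "increments": "0.012 0.02 0 0; 0.034 0.06 0 0; 0.06 0.11 0.01 0; 0.085 0.155 0.03 0; 0.102 0.185 0.035 0"
}}

```text
time: 15.32
eef_pos: [0.4796, 0.3479, 0.1959]
tcp_rot: [0.332, 0.943, -0.003, -0.003]
contact_force: [0.1, 0.8, -0.1]
opening: 0.99
```

Emit:
{"api": "play_rows", "payload": {
  "increments": "0.008 0.014 0.02 0; 0.008 0.014 0.02 0; 0.008 0.014 0.02 0"
}}

```text
time: 15.7
eef_pos: [0.4837, 0.3619, 0.1797]
tcp_rot: [0.333, 0.943, -0.001, -0.001]
contact_force: [0.3, 0.4, 0.7]
opening: 0.996
```

```bash
python3 - <<'E'
from ov import *
m=ctrl.camera_model('wrist'); im=ctrl.read_camera('wrist')
np.save('w12.npy',[*m['rvec'],*m['tvec']]);cv2.imwrite('pics/w12.png',im[:,:,::-1])
go([0.485,0.363,0.07],.89)
cs=[(sq(.4882,.3682,.028,.09,1.215),(0,255,0)),(sq(.4882,.3682,.028,.056,1.215),(0,255,0)),(circ(.485,.3632,.117,.0225),(0,255,255)),(circ(.485,.3632,.012,.0225),(0,255,255))]
draw(im,m,cs,0,0,640,400,1.25,'pics/o12.png')
E
```

```text
from [0.4842 0.3619 0.1806] jaw yaw 0.8913 shift [0.     0.0015 0.1106] roll 0.0013 (alt 3.143/-3.140) q6 -0.417 t 15.75
```

View pics/o12.png

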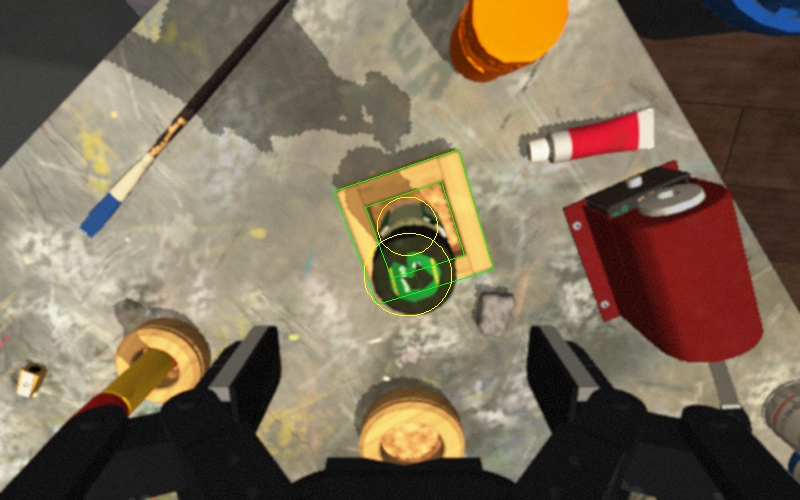

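Emit:
{"api": "play_rows", "payload": {
  "increments": "0 0.003 0.04 0; 0 0.003 0.08 0; 0 0.003 0.105 0; 0 0.003 0.11 0; 0 0.003 0.11 0"
}}

```text
time: 16.38
eef_pos: [0.4869, 0.3649, 0.072]
tcp_rot: [0.333, 0.943, 0.001, 0.001]
contact_force: [0.8, -0.1, 0.4]
opening: 0.998
```

Emit:
{"api": "play_rows", "payload": {
  "increments": "0 0 0 0; 0 0 0 0; 0 0 0 0; 0 0 0 0; 0 0 0 0",
  "gripper": 0.03,
  "newtons": 35
}}

```text
time: 17.0
eef_pos: [0.4869, 0.3655, 0.0722]
tcp_rot: [0.333, 0.943, 0.001, 0.001]
contact_force: [-0.7, -0.3, 5.7]
opening: 0.517
```

```bash
python3 - <<'E'
from ov import *
m=ctrl.camera_model('wrist'); im=ctrl.read_camera('wrist')
cv2.imwrite('pics/w13.png',im[:,:,::-1])
go([0.485,0.363,0.07],.89)
E
```

```text
from [0.487  0.3656 0.0722] jaw yaw 0.8921 shift [-0.0001 -0.0032  0.0022] roll 0.0021 (alt 3.144/-3.139) q6 -0.415 t 17.05
```

View pics/w13.png

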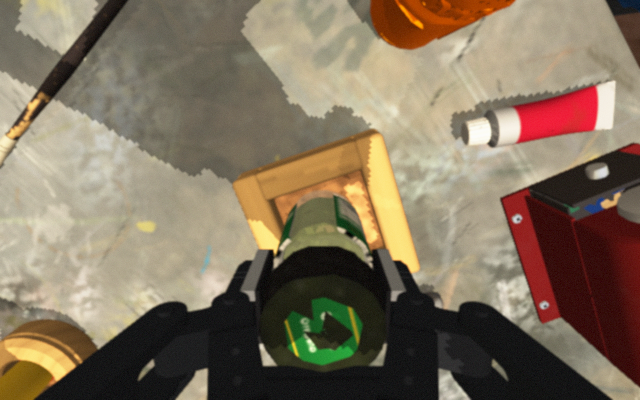

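Jar gripped (opening about 44 mm). I'll lift it and carry it to the wide stand.

Emit:
{"api": "play_rows", "payload": {
  "increments": "0 0 -0.02 0; 0 0 -0.05 0; 0 0 -0.07 0; 0 0 -0.07 0"
}}

```text
time: 17.55
eef_pos: [0.4872, 0.3657, 0.1433]
tcp_rot: [0.333, 0.943, 0.002, 0.002]
contact_force: [-0.1, 0.2, -1.6]
opening: 0.514
```

```bash
python3 - <<'E'
from ov import *
go([0.633,0.249,0.142],.89)
E
```

```text
from [0.4872 0.3657 0.1433] jaw yaw 0.8921 shift [-0.1867  0.0007  0.0016] roll 0.0021 (alt 3.144/-3.140) q6 -0.415 t 17.55
```

Emit:
{"api": "play_rows", "payload": {
  "increments": "-0.02 0 0 0; -0.06 0 0 0; -0.11 0 0 0; -0.15 0 0 0; -0.175 0 0 0"
}}

```text
time: 18.18
eef_pos: [0.6235, 0.2525, 0.1389]
tcp_rot: [0.334, 0.943, -0.001, -0.001]
contact_force: [-0.1, 0.6, -1.4]
opening: 0.521
```

Emit:
{"api": "play_rows", "payload": {
  "increments": "-0.011 0 0 0; -0.011 0 0 0; -0.011 0 0 0"
}}

```text
time: 18.55
eef_pos: [0.6299, 0.2492, 0.1406]
tcp_rot: [0.332, 0.943, -0.0, -0.0]
contact_force: [-0.9, 1.0, -1.6]
opening: 0.514
```

```bash
python3 - <<'E'
from ov import *
m=ctrl.camera_model('wrist'); im=ctrl.read_camera('wrist')
cv2.imwrite('pics/w14.png',im[:,:,::-1])
go([0.633,0.249,0.072],0.89); p,r,s=tool()
cs=[(circ(.633,.249,.028,.045),(0,255,0)),(circ(.633,.249,.028,.0275),(0,255,0)),(circ(.633,.249,.012,.0275),(0,255,0)),(circ(p[0],p[1],p[2]-.06,.0225),(255,255,0)),(circ(p[0],p[1],p[2]+.045,.0225),(255,255,0))]
draw(im,m,cs,230,130,180,130,4.4,'pics/o14.png')
E
```

```text
from [0.6299 0.2493 0.1407] jaw yaw 0.8935 shift [-0.0026  0.0017  0.0687] roll 0.0035 (alt 3.145/-3.138) q6 -0.666 t 18.6
```

View pics/o14.png

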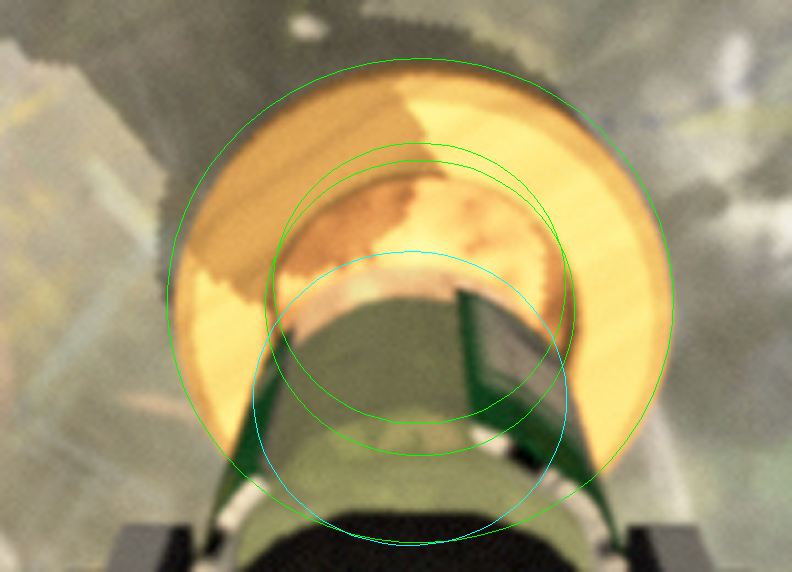

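Emit:
{"api": "play_rows", "payload": {
  "increments": "-0.003 0.002 0.02 0; -0.0035 0.002 0.04 0; -0.0035 0.002 0.055 0; -0.0035 0.002 0.064 0; -0.0035 0.002 0.067 0"
}}

```text
time: 19.23
eef_pos: [0.6344, 0.2476, 0.0727]
tcp_rot: [0.333, 0.943, -0.0, -0.001]
contact_force: [0.1, -0.2, -1.4]
opening: 0.516
```

Emit:
{"api": "play_rows", "payload": {
  "increments": "0 0 0.001 0; 0 0 0.0015 0; 0 0 0.0015 0"
}}

```text
time: 19.6
eef_pos: [0.6353, 0.2477, 0.073]
tcp_rot: [0.333, 0.943, 0.0, 0.0]
contact_force: [0.5, 0.0, -2.0]
opening: 0.517
```

Emit:
{"api": "play_rows", "payload": {
  "increments": "0 0 0.001 0; 0 0 0.002 0; 0 0 0.002 0; 0 0 0.002 0"
}}

```text
time: 20.1
eef_pos: [0.6354, 0.2477, 0.0722]
tcp_rot: [0.333, 0.943, 0.0, 0.0]
contact_force: [-2.3, -0.1, 5.6]
opening: 0.515
```

```bash
python3 - <<'E'
from ov import *
im=ctrl.read_camera('wrist')
cv2.imwrite('pics/w15.png',im[:,:,::-1])
E
```

```text
(no output)
```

View pics/w15.png

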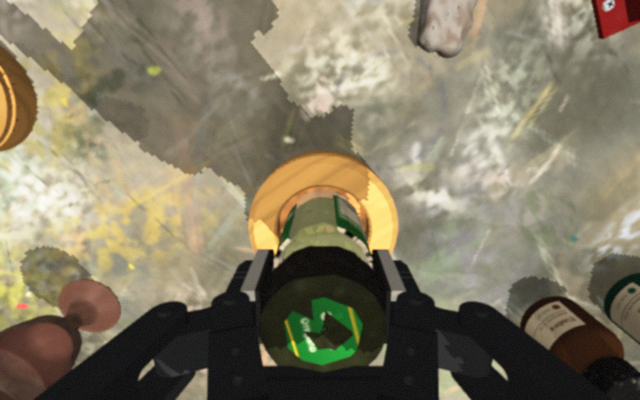

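Contact came at the same height as the original grip, so the jar is on the well floor. Release it, then rise.

Emit:
{"api": "play_rows", "payload": {
  "increments": "0 0 0 0; 0 0 0 0; 0 0 0 0; 0 0 -0.02 0; 0 0 -0.07 0",
  "gripper": 0.085
}}

```text
time: 20.78
eef_pos: [0.6329, 0.2471, 0.1385]
tcp_rot: [0.333, 0.943, -0.002, -0.003]
contact_force: [-0.2, 0.8, 0.0]
opening: 0.994
```

Emit:
{"api": "play_rows", "payload": {
  "increments": "0 0 -0.06 0; 0 0 -0.1 0; 0 0 -0.1 0"
}}

```text
time: 21.15
eef_pos: [0.6375, 0.2483, 0.2482]
tcp_rot: [0.333, 0.943, 0.003, 0.005]
contact_force: [-0.0, -0.1, -0.2]
opening: 0.992
```

```bash
python3 - <<'E'
from ov import *
m=ctrl.camera_model('wrist'); im=ctrl.read_camera('wrist')
cv2.imwrite('pics/w16.png',im[:,:,::-1])
go([0.5486,-0.1297,0.22],.892)
E
```

```text
from [0.636  0.248  0.2443] jaw yaw 0.8921 shift [-0.169  -0.3489  0.0232] roll 0.0001 (alt 3.142/-3.141) q6 -0.669 t 21.2
```

View pics/w16.png

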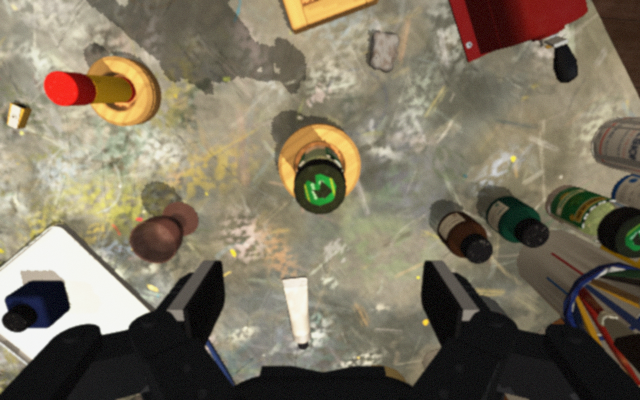

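Emit:
{"api": "play_rows", "payload": {
  "increments": "-0.009 -0.02 0 0; -0.027 -0.056 0 0; -0.051 -0.106 0 0; -0.075 -0.156 0 0; -0.1 -0.206 0 0"
}}

```text
time: 21.82
eef_pos: [0.5809, 0.022, 0.2377]
tcp_rot: [0.333, 0.943, -0.001, -0.002]
contact_force: [0.0, -0.0, -0.1]
opening: 0.995
```

Emit:
{"api": "play_rows", "payload": {
  "increments": "-0.024 -0.05 0 0; -0.048 -0.1 0.02 0; -0.064 -0.132 0.05 0; -0.069 -0.143 0.07 0; -0.069 -0.143 0.07 0"
}}

```text
time: 22.45
eef_pos: [0.5449, -0.1299, 0.1669]
tcp_rot: [0.334, 0.943, 0.0, -0.003]
contact_force: [1.4, 0.5, 0.2]
opening: 0.997
```

```bash
python3 - <<'E'
from ov import *
m=ctrl.camera_model('wrist'); im=ctrl.read_camera('wrist')
cv2.imwrite('pics/w17.png',im[:,:,::-1])
go([0.5486,-0.1297,0.0186],.892)
E
```

```text
from [ 0.5463 -0.1296  0.1689] jaw yaw 0.8915 shift [-0.0024  0.0014  0.1503] roll -0.0005 (alt 3.141/-3.142) q6 -1.305 t 22.5
```

View pics/w17.png

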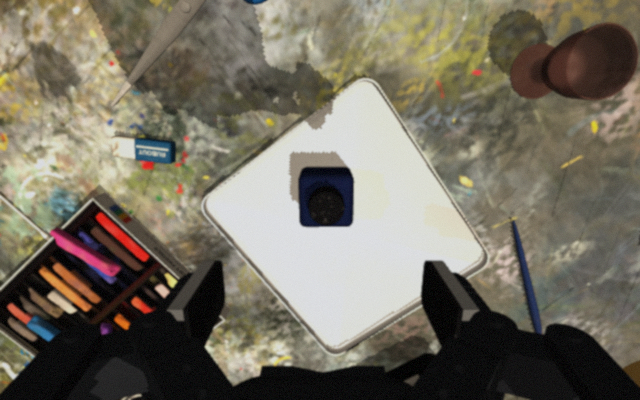

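Emit:
{"api": "play_rows", "payload": {
  "increments": "-0.002 0.001 0.05 0; -0.002 0.001 0.09 0; -0.002 0.001 0.125 0; -0.002 0.001 0.142 0; -0.002 0.001 0.146 0"
}}

```text
time: 23.12
eef_pos: [0.5498, -0.1298, 0.0243]
tcp_rot: [0.332, 0.943, 0.0, -0.0]
contact_force: [-0.8, 0.5, 0.2]
opening: 0.991
```

Emit:
{"api": "play_rows", "payload": {
  "increments": "0 0 0 0; 0 0 0 0"
}}

```text
time: 23.38
eef_pos: [0.5507, -0.131, 0.0261]
tcp_rot: [0.333, 0.943, -0.0, 0.002]
contact_force: [0.3, -0.7, -0.1]
opening: 0.994
```

Emit:
{"api": "play_rows", "payload": {
  "increments": "0 0 0 0; 0 0 0 0; 0 0 0 0; 0 0 0 0; 0 0 0 0",
  "gripper": 0.03,
  "newtons": 30
}}

```text
time: 24.0
eef_pos: [0.5499, -0.1308, 0.0249]
tcp_rot: [0.333, 0.943, -0.0, 0.0]
contact_force: [-0.0, -0.2, 3.7]
opening: 0.529
```

Emit:
{"api": "play_rows", "payload": {
  "increments": "0 0 -0.02 0; 0 0 -0.05 0; 0 0 -0.1 0; 0 0 -0.14 0; 0 0 -0.14 0"
}}

```text
time: 24.62
eef_pos: [0.5519, -0.1315, 0.1697]
tcp_rot: [0.333, 0.943, -0.0, 0.005]
contact_force: [-0.5, 1.9, -1.3]
opening: 0.53
```

```bash
python3 - <<'E'
from ov import *
m=ctrl.camera_model('wrist'); im=ctrl.read_camera('wrist')
cv2.imwrite('pics/w18.png',im[:,:,::-1])
go([0.489,0.368,0.16],1.215)
E
```

```text
from [ 0.5503 -0.1309  0.1667] jaw yaw 0.8921 shift [0.3609 0.3498 0.0057] roll -0.3229 (alt 2.819/-3.464) q6 -1.305 t 24.675
```

View pics/w18.png

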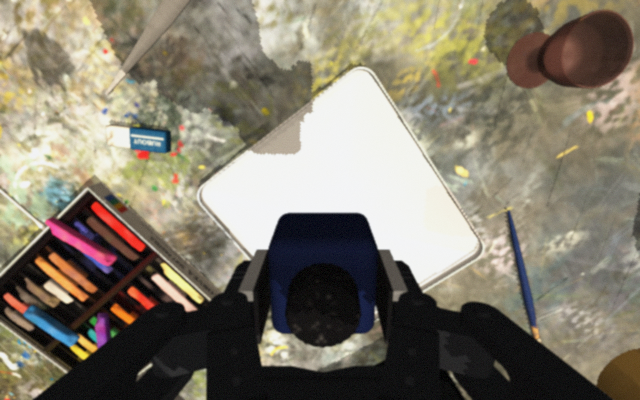

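Emit:
{"api": "play_rows", "payload": {
  "increments": "0.015 0.015 0 0; 0.045 0.044 0 0; 0.083 0.08 0 0; 0.121 0.117 0 0; 0.16 0.155 0 0"
}}

```text
time: 25.3
eef_pos: [0.5198, 0.0931, 0.162]
tcp_rot: [0.333, 0.943, -0.001, -0.002]
contact_force: [1.3, -0.6, -0.2]
opening: 0.528
```

Emit:
{"api": "play_rows", "payload": {
  "increments": "0.04 0.039 0 -0.06; 0.08 0.078 0 -0.12; 0.12 0.116 0 -0.19; 0.155 0.15 0 -0.26; 0.185 0.179 0 -0.323"
}}

```text
time: 25.92
eef_pos: [0.4876, 0.3481, 0.1617]
tcp_rot: [0.175, 0.985, -0.001, -0.002]
contact_force: [0.8, -0.4, -1.1]
opening: 0.534
```

```bash
python3 - <<'E'
from ov import *
go([0.489,0.368,0.10],1.215)
E
```

```text
from [0.4876 0.3481 0.1617] jaw yaw 1.2188 shift [0.0054 0.0194 0.0617] roll 0.0038 (alt 3.145/-3.138) q6 -0.768 t 25.925
```

Emit:
{"api": "play_rows", "payload": {
  "increments": "0 0 0.02 0; 0 0 0.05 0; 0 0 0.06 0; 0 0 0.06 0"
}}

```text
time: 26.42
eef_pos: [0.4893, 0.3449, 0.1023]
tcp_rot: [0.177, 0.984, -0.001, -0.002]
contact_force: [0.5, -0.7, -0.7]
opening: 0.527
```

```bash
python3 - <<'E'
from ov import *
m=ctrl.camera_model('wrist'); im=ctrl.read_camera('wrist')
cv2.imwrite('pics/w19.png',im[:,:,::-1])
go([0.4885,0.368,0.036],1.215); p,r,s=tool()
cs=[(sq(.4885,.368,.028,.09,1.215),(0,255,0)),(sq(.4885,.368,.028,.056,1.215),(0,255,0)),(sq(.4885,.368,.012,.056,1.215),(0,255,0)),(sq(p[0],p[1],p[2]-.023,.046,1.219),(255,255,0)),(sq(p[0],p[1],p[2]+.019,.046,1.219),(255,255,0))]
draw(im,m,cs,190,90,260,190,3.0,'pics/o19.png')
E
```

```text
from [0.4904 0.3454 0.1038] jaw yaw 1.2141 shift [0.0096 0.0206 0.0678] roll -0.0009 (alt 3.141/-3.142) q6 -0.769 t 26.475
```

View pics/o19.png

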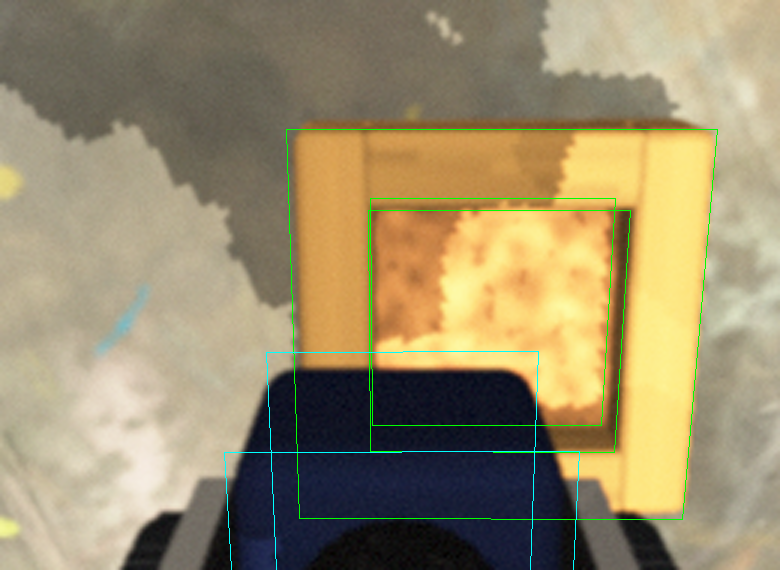

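Emit:
{"api": "play_rows", "payload": {
  "increments": "0.005 0.012 0.01 0; 0.0095 0.021 0.02 0; 0.0095 0.021 0.03 0; 0.0095 0.021 0.03 0; 0.0095 0.021 0.03 0"
}}

```text
time: 27.1
eef_pos: [0.4891, 0.3689, 0.0743]
tcp_rot: [0.177, 0.984, -0.0, -0.0]
contact_force: [0.3, 0.6, -0.6]
opening: 0.531
```

```bash
python3 - <<'E'
from ov import *
m=ctrl.camera_model('wrist'); im=ctrl.read_camera('wrist')
go([0.4885,0.368,0.036],1.215); p,r,s=tool()
cs=[(sq(.4885,.368,.028,.09,1.215),(0,255,0)),(sq(.4885,.368,.028,.056,1.215),(0,255,0)),(sq(p[0],p[1],p[2]-.023,.046,1.214),(255,255,0)),(sq(p[0],p[1],p[2]+.019,.046,1.214),(255,255,0))]
draw(im,m,cs,190,120,260,190,3.0,'pics/o20.png')
E
```

```text
from [0.4893 0.369  0.0746] jaw yaw 1.2149 shift [ 0.0004 -0.0012  0.0386] roll -0.0001 (alt 3.141/-3.142) q6 -0.734 t 27.15
```

View pics/o20.png

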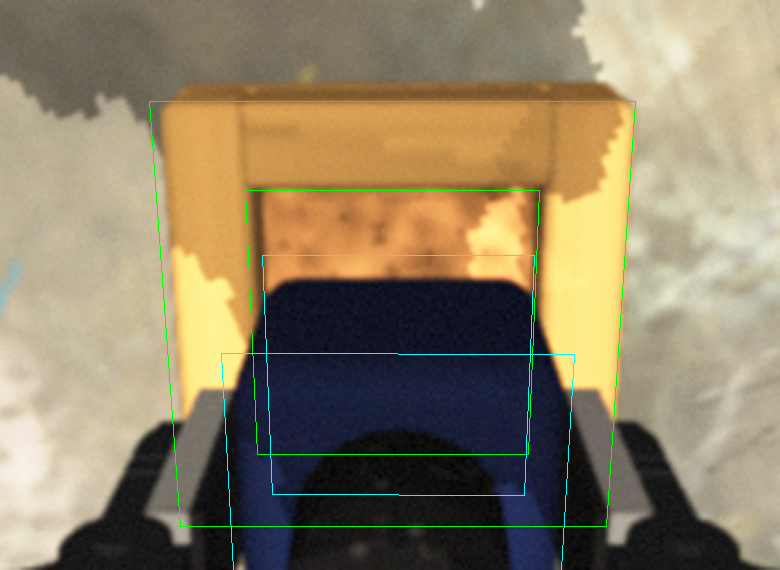

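```bash
python3 - <<'E'
from ov import *
m=ctrl.camera_model('wrist'); p,r,s=tool()
for off in (-.003,0,.003):
    c=p+r.apply([off,0,0]); q=proj(m,circ(c[0],c[1],p[2]+.035,.0145)); b=proj(m,circ(c[0],c[1],p[2]+.019,.0145))
    print(off,'cap top face y',(q[:,1].min()-119.5)*3,'x',(q[:,0].min()-189.5)*3,(q[:,0].max()-189.5)*3,'base',(b[:,1].min()-119.5)*3)
E
```

```text
-0.003 cap top face y 494.28816894834415 x 278.08969896076496 513.8114376452644 base 430.91955981639455
0 cap top face y 471.8297974829885 x 277.2302530711232 514.6248295710518 base 410.577977540892
0.003 cap top face y 449.03920576113023 x 276.35853788509087 515.4498650798241 base 389.969603564915
```

Emit:
{"api": "play_rows", "payload": {
  "increments": "0.0015 -0.0005 0.01 0; 0.0015 -0.0005 0.018 0; 0.0015 -0.0005 0.024 0; 0.0015 -0.0005 0.029 0; 0.0015 -0.0005 0.033 0"
}}

```text
time: 27.78
eef_pos: [0.4875, 0.369, 0.0409]
tcp_rot: [0.177, 0.984, -0.0, -0.0]
contact_force: [0.1, 0.2, -0.7]
opening: 0.532
```

```bash
python3 - <<'E'
from ov import *
m=ctrl.camera_model('wrist'); im=ctrl.read_camera('wrist')
go([0.4885,0.368,0.035],1.215)
crop(im,190,120,260,190,3.0,'pics/w21.png')
E
```

```text
from [0.4872 0.3689 0.0405] jaw yaw 1.215 shift [-0.0016 -0.0003  0.0055] roll -0.0000 (alt 3.142/-3.142) q6 -0.733 t 27.825
```

View pics/w21.png

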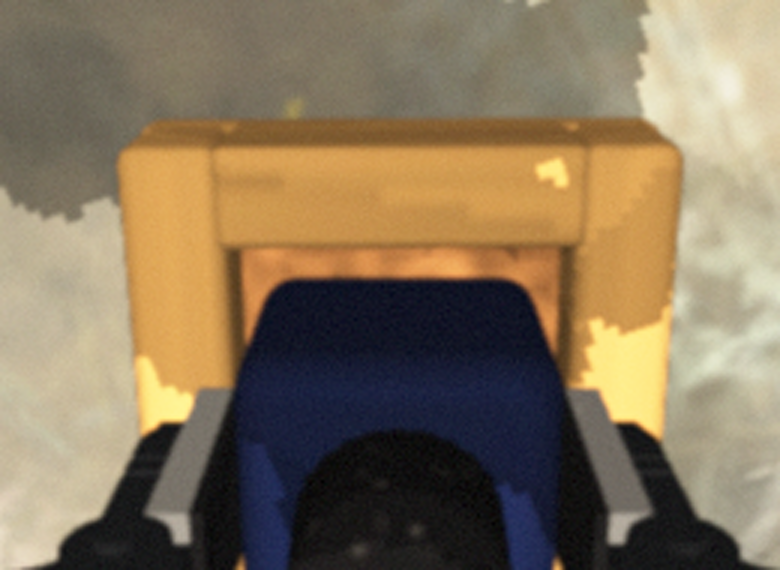

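The underside is inside the well, with a visible gap all round and no side force. I'll lower the last few millimetres.

Emit:
{"api": "play_rows", "payload": {
  "increments": "0 0 0.002 0; 0 0 0.004 0; 0 0 0.005 0; 0 0 0.006 0; 0 0 0.006 0"
}}

```text
time: 28.45
eef_pos: [0.4875, 0.3691, 0.0354]
tcp_rot: [0.177, 0.984, 0.0, 0.0]
contact_force: [0.5, 0.8, -0.3]
opening: 0.526
```

Emit:
{"api": "play_rows", "payload": {
  "increments": "0 0 0.001 0; 0 0 0.002 0; 0 0 0.002 0; 0 0 0.002 0"
}}

```text
time: 28.95
eef_pos: [0.4878, 0.3692, 0.0353]
tcp_rot: [0.177, 0.984, -0.0, -0.0]
contact_force: [-3.2, -2.0, 9.0]
opening: 0.528
```

Emit:
{"api": "play_rows", "payload": {
  "increments": "0 0 0 0; 0 0 0 0; 0 0 0 0; 0 0 0 0; 0 0 -0.01 0",
  "gripper": 0.085
}}

```text
time: 29.58
eef_pos: [0.4867, 0.3686, 0.0425]
tcp_rot: [0.177, 0.984, -0.001, -0.001]
contact_force: [0.5, -0.3, -0.1]
opening: 0.995
```

Emit:
{"api": "play_rows", "payload": {
  "increments": "0 0 -0.03 0; 0 0 -0.09 0; 0 0 -0.15 0; 0 0 -0.18 0; 0 0 -0.18 0"
}}

```text
time: 30.2
eef_pos: [0.4892, 0.37, 0.2281]
tcp_rot: [0.177, 0.984, 0.003, 0.003]
contact_force: [0.2, -0.3, 0.7]
opening: 0.993
```

```bash
python3 - <<'E'
from ov import *
m=ctrl.camera_model('wrist'); im=ctrl.read_camera('wrist')
cv2.imwrite('pics/w22.png',im[:,:,::-1])
go([0.47,0.2575,0.36])
E
```

```text
from [0.4879 0.3693 0.225 ] jaw yaw 1.2151 shift [-0.0224 -0.1108 -0.1352]  q6 -0.733 t 30.25
```

View pics/w22.png

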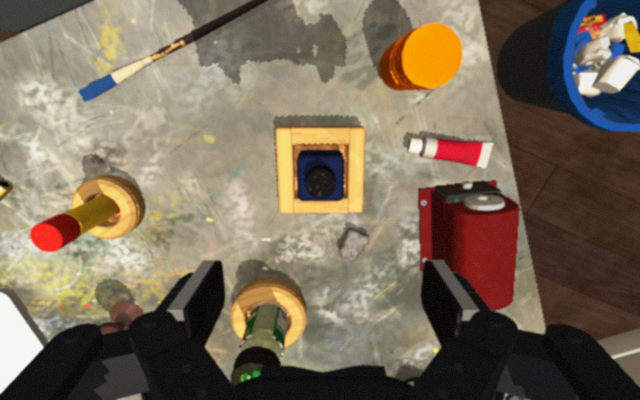

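The ink bottle is square in its well at (320,178). One overall look to check all three.

Emit:
{"api": "play_rows", "payload": {
  "increments": "-0.006 -0.03 -0.035 0; -0.012 -0.06 -0.07 0; -0.018 -0.09 -0.11 0; -0.022 -0.11 -0.135 0; -0.022 -0.11 -0.135 0"
}}

```text
time: 30.88
eef_pos: [0.4701, 0.2576, 0.3588]
tcp_rot: [0.178, 0.984, 0.0, 0.001]
contact_force: [-0.4, 1.2, -0.1]
opening: 0.999
```

Emit:
{"api": "play_rows", "payload": {
  "increments": "0 0 0 0; 0 0 0 0"
}}

```text
time: 31.12
eef_pos: [0.4691, 0.2587, 0.3555]
tcp_rot: [0.177, 0.984, -0.001, -0.002]
contact_force: [0.3, 0.8, -0.4]
opening: 0.992
```

```bash
python3 - <<'E'
from ov import *
m=ctrl.camera_model('wrist'); im=ctrl.read_camera('wrist')
G=(0,255,0);Y=(0,255,255);
cs=[(circ(.446,.139,.028,.0185),G),(circ(.446,.139,.104,.0135),Y),(circ(.634,.248,.028,.0275),G),(circ(.6345,.248,.117,.0225),Y),(sq(.4885,.368,.028,.056,1.215),G),(circ(.4878,.369,.070,.0145),Y),(sq(.4878,.369,.054,.046,1.215),Y)]
draw(im,m,cs,180,60,300,225,2.66,'pics/o23.png')
s=ctrl.read_camera('scene');crop(s,210,135,180,135,4,'pics/s23.png')
print(tool()[2]['contact_force'])
E
```

```text
[ 0.81815782 -0.26746134  0.58481534]
```

View pics/o23.png

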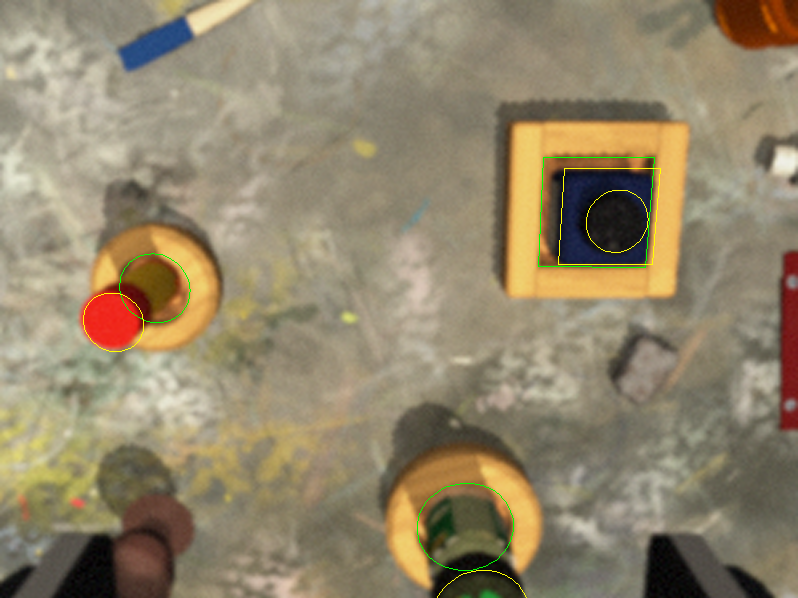

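View pics/s23.png

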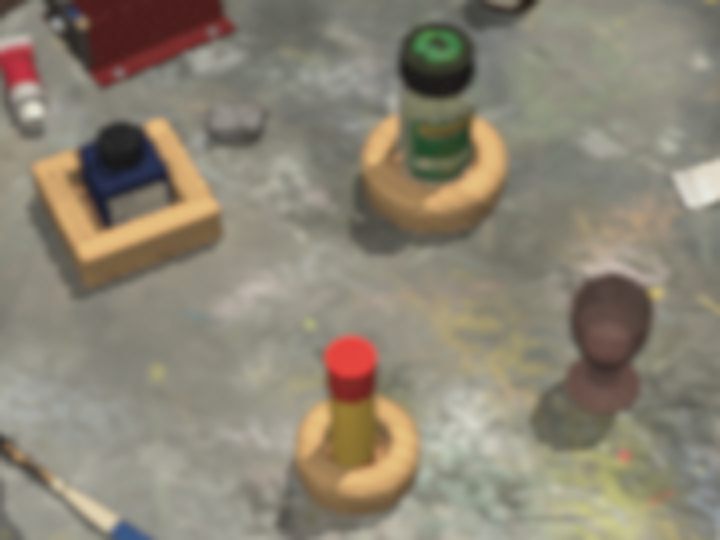

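```bash
python3 -c "
from plant import ctrl
print(ctrl.sign_off())"
```

```text
the job is handed in; nothing more can be done
None
```

The job is handed in at about 31 s of the 96 s allowed; the simulator gave no verdict. I set the ink bottle aside on the tin lid, moved the glue stick to the narrow stand and the jar to the wide stand, then put the ink bottle squarely in the square stand.

- **Seating:** each thing met the floor of its well at the expected height before I let go, with 6 to 9 N of contact.
- **Last pictures:** the wrist and scene views show all three upright and free inside their wells. The goblet looks unmoved, and the arm is clear at a height of 0.36 m.
- **What disagreed:** where wrist-camera predictions and pictures differed, it was by about 2 to 3 mm. This showed in the round wells' rims and in the ink bottle's position along the finger plane. That is within the 5 to 6 mm of play in the wells.

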